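Lock the open quarter-turn fastener on the power supply's service hatch

TASK

One of the two slotted quarter-turn fasteners on the power supply's service hatch has been left open: it stands proud, with its slot in line with its red marks. Take the red flat-blade driver from the tool stand, press the open fastener in with the blade and turn it a quarter turn clockwise until it stops and seats with its slot at the green marks, without forcing it past its stop or gouging the case. Then put the driver back upright in its empty hole in the stand, and leave the locked fastener, the other tools and the things on the bench as they are.

Things in the scene. Friction and masses are not known exactly. Their poses are not given: they have to be found in the camera images.
- supply: Ivory bench power supply, fixed to the bench, 240 deep (x) x 220 wide (y) x 95 mm high; origin at the centre of its underside, its panel with knobs faces its own -x. In its flat top, towards the front, is a flush grey steel hatch, outlined in black, with the two fasteners 130 mm apart along y.
- slot_a (a point): Centre of the top face of the fastener that starts open: a bright round steel head, 26 mm across, with one slot 4.2 mm wide and 5 mm deep, square-edged, right across it and open at both ends. z is up; the slot runs along this point's own y. The top stands 12 mm above the hatch when open, 9.5 mm when seated. The axis is vertical and does not shift sideways. Either fastener may be the left or the right one.
- fastener_a: The fixed ring around the open fastener, 36 mm across, 3 mm high; origin on the fastener's axis at the hatch surface. Two red marks beside it (along its y) show the slot's line when open, two green marks (along its x) its line when locked.
- lock_a (a joint): Turn of the open fastener, rad: 0 open, grows clockwise from above, stop at 1.60. It turns only while pressed in, against a steady 0.05 to 0.08 N m; at the stop the torque rises steeply. Not pressed in, it is blocked within 2 degrees of open. Let go at 1.53 or more, it springs up about 3.5 mm into its seat and cannot turn back; let go earlier it stays low, unseated.
- press_a (a joint): How far the open fastener is pushed in, m: 0 standing proud, about 0.0025 seated, 0.006 fully pressed (hard stop). A spring pushes it out with 3.2 N plus 0.9 N per mm: it turns freely from 5 mm (7.7 N) and meets the hard stop at 8.6 N. More than 45 N in all between driver and fastener (pressing and the blade's side forces together) would damage it.
- slot_b (a point): The same point on the other, identical fastener, which starts locked: lower head, its slot along its own y lying at its green marks.
- lock_b (a joint): Turn of the locked fastener, 1.53 to 1.60 when locked; same sense. Leave it alone.
- blade_driver_grip (a point): Red-handled driver, 104 mm long, 90 g, upright in a hole of the stand, blade down. The point is on its axis at mid-handle, 80 mm above the blade's end; z runs up the shaft. The handle reaches from 54 to 104 mm above the blade's end; it is 20 mm thick along x (two flat faces to grip) and 30 mm wide along y.
- blade_driver_tip (a point): Middle of the end of the driver's blade; same axes as the handle point. The blade is flat: 13 mm wide along y, 2.6 mm thick along x (1.8 mm in its last 3 mm), 12 mm long; in the slot it has 7 degrees of play each way. Above it a shaft 9 mm thick, then, under the handle, a round collar 30 mm across and 4 mm thick, its underside 50 mm above the blade's end.
- stand: Dark grey tool stand, a block fixed to the bench, 66 (x) x 190 (y) x 60 mm high, origin at the centre of its underside. Three round through-holes, 18 mm across, at y = -58, 0 and +58 mm on its line x = 0; in each hangs a driver, its collar on the block's top, its end 10 mm above the bench. The red driver belongs in the hole it came from.
- nut_driver_a_grip (a point): Handle centre of a nut driver with a dull blue handle in another hole of the stand; the same size as the red one. Leave it alone.
- nut_driver_b_grip (a point): Handle centre of a nut driver with a light grey handle in another hole of the stand. Leave it alone.
- circuit_board: Green circuit board 100 x 85 mm with tall parts, 27 mm high, on the bench. Not to be moved.
- multimeter: Dark handheld meter 150 x 76 x 42 mm lying on the bench. Not to be moved.
- parts_tray: Red divided parts tray 160 x 110 x 30 mm. Not to be moved.
- solder_reel: Reel of solder, 56 mm across, 50 mm high, standing. Not to be moved.
- flux_bottle: Small amber bottle, 40 mm across, 90 mm high. Not to be moved.

How it is judged (in metres and radians):
On the way, in this order (a step that is already met when the one before it is completed fails the run):
1. the open fastener is pressed in with the driver's blade (value of joint press_a above 0.0042 m and contact force between blade_driver and fastener_a above 1.5 N), for 0.1 s.
2. it is turned a quarter turn clockwise to its stop with the driver (value of joint lock_a above 1.52 rad and contact force between blade_driver and fastener_a above 0.3 N), for 0.05 s.
At the end, for the whole second after the job is handed in: The fastener that was open is at least 1.52 rad (87 degrees) round and has sprung up into its seat (pushed in less than 4.2 mm); the other is still locked; the red driver stands upright (within 5 degrees) in its hole in the stand, hanging on its collar (tip below 16 mm), at rest and let go (value of joint lock_a above 1.52 rad and value of joint press_a below 0.0042 m and value of joint lock_b above 1.5 rad and height (world z) of blade_driver_tip below 0.016 m and angle between blade_driver_grip's own z axis and vertical below 0.08 rad and x of blade_driver_grip in the frame of stand between -0.008 and 0.008 m and y of blade_driver_grip in the frame of stand between -0.07 and 0.07 m and linear speed of blade_driver below 0.02 m/s and contact force between the fingers and blade_driver below 0.1 N); the robot touches nothing.
It fails at once if the fastener is forced: more than 45 N between the driver and the open fastener (contact force between blade_driver and fastener_a above 45 N).
It fails at once if the fastener is touched with the fingers or arm instead of the driver (contact force between any of the fingers, the arm and fastener_a above 1 N).
It fails at once if the case or hatch is gouged: more than 12 N between the driver and the power supply (contact force between blade_driver and supply above 12 N).
It fails at once if the locked fastener is undone or hit (value of joint lock_b below 1.5 rad or contact force between blade_driver and fastener_b above 6 N).
It fails at once if another tool in the stand or a thing on the bench is moved by more than 20 mm (distance of any of nut_driver_a_grip, nut_driver_b_grip, circuit_board, multimeter, parts_tray, solder_reel, flux_bottle from where it was at the start of the episode above 0.02 m).
It also fails if it takes over 67 s, if anything falls off the work surface, if the arm or the gripper's body presses on something with over 40 N, if the wrist force passes 120 N, or if a joint passes its speed limit or range.

ROBOT

A 7-joint arm with a two-finger parallel gripper is mounted at the origin on the work surface. World frame = base frame: x ahead of the robot, y to its left, z up, the work surface at z = 0. Lengths are in mm, angles in rad, forces in N, time in s.
With the tool pointing down it reaches from about 400 to 850 mm from the base axis. Payload 4.4 kg.
Tool frame: the origin (TCP) lies midway between the tips of the shut fingers; the grasp point (between the pads) lies ctrl.grip_depth behind it (ctrl.grip_depth is the distance from the TCP to the grasp point, in mm); z points along the fingers, y is the direction in which the jaws open and shut (so a half turn about z gives the same grasp; the last joint's range is limited). The gripper opens to 94 mm and grips with 3 to 60 N. Pads are 16 mm wide; open, the fingers measure 119 mm over their backs; the gripper's body (75 mm by 177 mm) begins 78 mm behind the grasp point.
Start: joints at [-0.066, 0.628, 0.038, 1.517, -0.027, 0.996, -0.02], TCP at [650.014, 0.028, 205.478] pointing down, gripper open.
Joint ranges: [-3.06, 3.06], [-0.37, 2.12], [-1.25, 1.32], [0.18, 2.47], [-1.1, 4.24], [0.23, 1.98], [-2.94, 2.94]. Speed limits (rad/s): [2.57, 2.57, 3.14, 3.14, 3.14, 3.14, 3.14].

INTERFACE

Orientations are given as [roll, pitch, yaw] about the fixed x, y, z axes, in that order (R = Rz(yaw) Ry(pitch) Rx(roll)).
In Python, from rig import ctrl gives the robot as it stands.
- The arm moves only by the shell command python3 -m handwheel 'ROWS' [FORCE]. ROWS is a JSON object of lists of equal length, an entry for each row: "rot": the turn, a rotation vector about the tool's x, y, z in rad, a list of three; "offset": the shift along the tool's x, y, z in m, a list of three; "fingers": the closure, from 0 (fully open) to 1 (shut). A call has exactly 8 rows; each row is the pose to reach, as a shift and turn from the pose commanded when the call began, along the tool's axes at that moment; what a row does not reach only later rows make up. A row lasts 1/8 s, in which the tool goes at most 62.5 mm and 10.7 degrees, less where a joint would pass 70% of its speed; a pose out of reach is approached as far as the arm can. A call with a gripper value outside its range is refused whole. The fingers move at their own pace and stop on an object; FORCE is the grip in N (left out, the last holds). Time passes only in rows, so rows that repeat a pose let the fingers close, or fill a call up. It gives the time, the measured TCP pose, the force and the opening at its end, in the units of the state.
- ctrl.state(): the state, without advancing time (a new reading comes with each control period).
- ctrl.read_camera(name): name is "scene" or "side" or "wrist"; returns a dict with "pixels" (400x640x3 uint8, red, green, blue), "z_map" (400x640 float32, mm along the optical axis (not along the pixel's ray), 0 where there is no reading), "fx", "fy", "cx", "cy" (pixels), "rvec" (rotation vector, rad) and "tvec" (3), from world to camera coordinates, as OpenCV has them; the wrist camera has in their place "T_tool_cam" (4x4, takes a point from camera to tool coordinates, whose origin is the TCP and whose axes are the flange's). Camera axes: x right, y down, z forward; pixel columns grow to the right and rows downward; lengths in mm; the calibration is good to about 2 mm. A picture is of the moment at which its call begins: read the wrist's pose just before it.
- ctrl.hand_in(): hands the job in, once; it reports no verdict.
The state is a dict: "t": time; "joint_pos": joint angles; "qd": joint speeds; "tau": joint torques, N m; "tool_pos": TCP position; "tool_rot": TCP orientation; "force": force on the tool from outside, world axes, zero at the start; "ft_torque": the same for the moment, N m; "width": opening from 0.0 (shut) to 1.0 (fully open).
Only numpy, scipy, OpenCV 4.12 (cv2) and the standard library are available. Lean on these libraries where they do the work, as an engineer would, in place of code of your own. Each camera call takes 0.05 s, during which the arm holds its last target.

## Working session

There is one attempt and no reset: what is moved stays moved. The work goes in short steps, Python scripts to look and compute and a shell command to move; the robot and the scene stay as the last step left them, time stands still between calls to the robot, and variables do not carry over. Pictures are saved under pics/ and viewed, and the job is handed in when it is done.

```bash
ls; mkdir -p pics; python3 - <<'E'
from rig import ctrl
import cv2
print(ctrl.state(), ctrl.grip_depth)
for n in ["scene","side","wrist"]:
    c=ctrl.read_camera(n); cv2.imwrite(f"pics/{n}0.png",c["pixels"][:,:,::-1])
    print(n,{k:v for k,v in c.items() if k not in("pixels","z_map")})
E
```

```text
pics
{'t': 0.0, 'joint_pos': array([-0.065797  ,  0.6293331 ,  0.03848406,  1.51831498, -0.02696881,
        0.99627627, -0.01999222]), 'qd': array([-1.62662431e-03, -3.50136085e-04,  2.30561171e-03,  1.01251249e-03,
       -1.12576064e-03,  1.34570319e-03,  4.06834714e-06]), 'tau': array([ 1.05774864e-04, -5.49729431e+01,  1.14371493e+00, -1.86633307e+01,
       -5.21096285e-02,  2.37884105e-02,  1.36332897e-04]), 'tool_pos': array([ 6.49367228e+02, -7.11855380e-03,  2.04580286e+02]), 'tool_rot': array([-3.13978120e+00,  7.28776011e-05,  1.57078528e+00]), 'force': array([-0.55361643,  0.0598008 ,  0.16903756]), 'ft_torque': array([-0.0629744 , -0.01699404,  0.01240028]), 'width': 1.0015775359856676} 18.8
scene {'fx': 375.3420763035908, 'fy': 375.3420763035908, 'cx': 315.40846708641186, 'cy': 199.530144238336, 'rvec': array([ 1.77545434,  1.5176402 , -0.71638918]), 'tvec': array([-141.59425438, -270.67342282, 1387.79764423])}
side {'fx': 479.82939248379984, 'fy': 479.82939248379984, 'cx': 319.2317399762819, 'cy': 201.8382910983804, 'rvec': array([ 0.36898562, -2.76090348,  1.19844215]), 'tvec': array([ 529.37437171,  149.58635836, 1168.04122553])}
wrist {'fx': 320.6899455245073, 'fy': 320.6899455245073, 'cx': 315.5638378355246, 'cy': 198.93938908368713, 'T_tool_cam': array([[-3.38783826e-04, -9.71929558e-01, -2.35271798e-01,
         6.73596237e+01],
       [ 9.99999653e-01, -5.08205498e-04,  6.59476563e-04,
        -2.37181823e-01],
       [-7.60531186e-04, -2.35271493e-01,  9.71929394e-01,
        -1.80559972e+02],
       [ 0.00000000e+00,  0.00000000e+00,  0.00000000e+00,
         1.00000000e+00]])}
```

View pics/scene0.png

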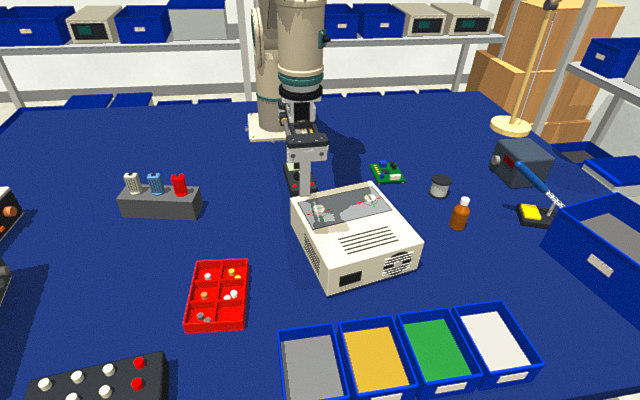

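View pics/side0.png

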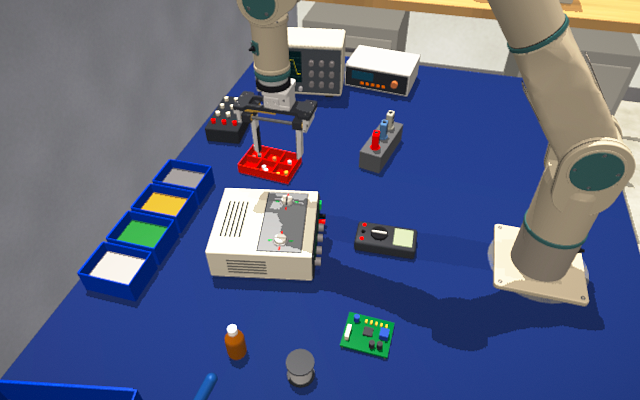

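View pics/wrist0.png

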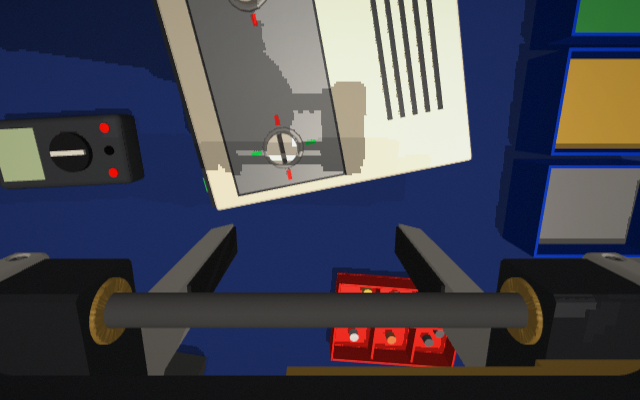

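The wrist view shows the open fastener at about (283,148), with its slot in line with the red marks at (277,120) and (289,174). The red driver is in the end hole of the stand, at (179,185) in scene and (376,140) in side. Next I'll measure both.

```bash
cat > h.py <<'E'
import numpy as np, cv2
from scipy.spatial.transform import Rotation as R
from rig import ctrl
def grab(name,save=None):
    s=ctrl.state(); c=ctrl.read_camera(name)
    if name=="wrist":
        T=np.eye(4);T[:3,:3]=R.from_euler('xyz',s['tool_rot']).as_matrix();T[:3,3]=s['tool_pos']
        c['M']=T@c['T_tool_cam']
    else:
        T=np.eye(4);T[:3,:3]=R.from_rotvec(c['rvec']).as_matrix();T[:3,3]=c['tvec'];c['M']=np.linalg.inv(T)
    if save: cv2.imwrite(save,c['pixels'][:,:,::-1])
    return c
def ray(c,u,v):
    d=np.array([(u-c['cx'])/c['fx'],(v-c['cy'])/c['fy'],1.]); return c['M'][:3,3],c['M'][:3,:3]@d
def onz(c,u,v,z):
    o,d=ray(c,u,v); return o+d*(z-o[2])/d[2]
def dep(c,u,v):
    o,d=ray(c,u,v); return o+d*c['z_map'][int(v),int(u)]
def proj(c,p):
    q=np.linalg.inv(c['M'])@np.append(p,1); return q[0]/q[2]*c['fx']+c['cx'],q[1]/q[2]*c['fy']+c['cy']
def cloud(c):
    v,u=np.mgrid[0:400,0:640]; z=c['z_map']
    d=np.stack([(u-c['cx'])/c['fx'],(v-c['cy'])/c['fy'],np.ones_like(z)],-1)*z[...,None]
    return d@c['M'][:3,:3].T+c['M'][:3,3]
def crop(c,x0,y0,x1,y1,k,f):
    cv2.imwrite(f,cv2.resize(c['pixels'][y0:y1,x0:x1,::-1],None,fx=k,fy=k,interpolation=cv2.INTER_CUBIC))
E
python3 - <<'E'
from h import *
np.set_printoptions(precision=1,suppress=True)
w=grab('wrist')
for u,v in [(277,120),(289,174),(283,148),(257,153),(310,142),(219,209),(470,159),(254,18)]: print(u,v,onz(w,u,v,95),dep(w,u,v))
crop(w,180,60,380,210,4,'pics/w0c.png')
print('tcp',proj(w,ctrl.state()['tool_pos']))
for n,b in (('scene',(100,150,220,240)),('side',(340,90,420,190))):
    c=grab(n); crop(c,*b,6 if n=='scene' else 6,f'pics/{n}0c.png')
    P=cloud(c); p=c['pixels'].astype(int)
    m=(p[...,0]>150)&(p[...,1]<70)&(p[...,2]<70)&(P[...,2]>60)&(P[...,2]<130)&(P[...,1]<-150)
    q=P[m]; print(n,m.sum(),q.mean(0),q.min(0),q.max(0))
    m=(P[...,2]>55)&(P[...,2]<63)&(abs(P[...,1]-q.mean(0)[1])<200)&(abs(P[...,0]-q.mean(0)[0])<120)&(p.max(2)-p.min(2)<30)
    q=P[m]; print(' top',m.sum()); 
    if m.sum()>20: print(cv2.minAreaRect(q[:,:2].astype(np.float32)), np.median(q[:,2]))
E
```

```text
277 120 [615.4  68.5  95. ] [615.7  68.5  97.1]
289 174 [625.   20.6  95. ] [625.3  21.1  98.2]
283 148 [620.1  44.1  95. ] [620.8  44.7 102.1]
257 153 [596.6  39.7  95. ] [597.1  39.9  97.5]
310 142 [644.4  49.4  95. ] [644.4  49.5  96.6]
219 209 [558.7 -12.6  95. ] [558.8 -12.5  95.4]
470 159 [788.9  34.2  95. ] [833.7  23.5   1.7]
254 18 [598.9 149.7  95. ] [599.3 149.1  97.1]
tcp (np.float64(315.9478200230346), np.float64(237.52844995716265))
scene 332 [ 630.1 -286.9   80.5] [ 448.8 -305.7   60. ] [ 949.7 -267.1  114.8]
 top 0
side 179 [ 556.1 -274.7   86.5] [ 442.2 -304.4   60.1] [ 984.3 -260.5  119. ]
 top 180
((451.68304443359375, -317.5054931640625), (154.70237731933594, 61.13554763793945), 78.30936431884766) 60.690214328034074
```

View pics/w0c.png

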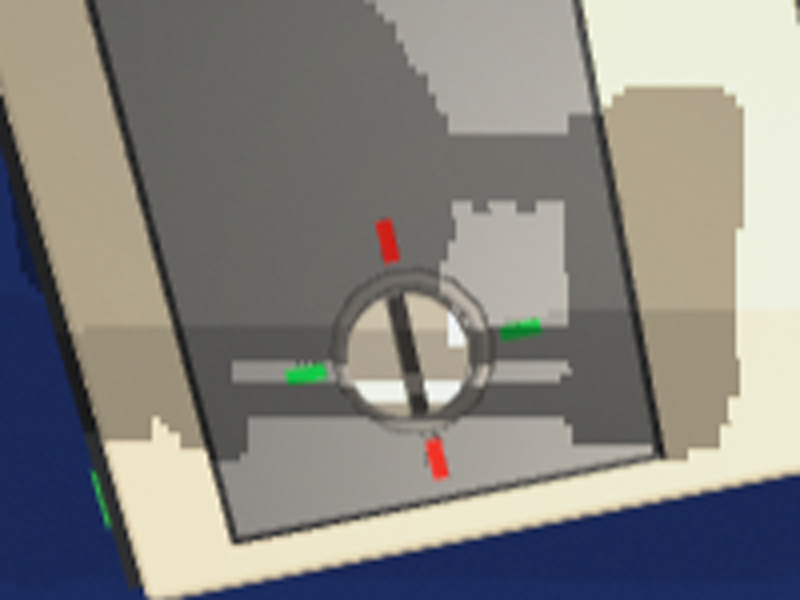

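View pics/scene0c.png

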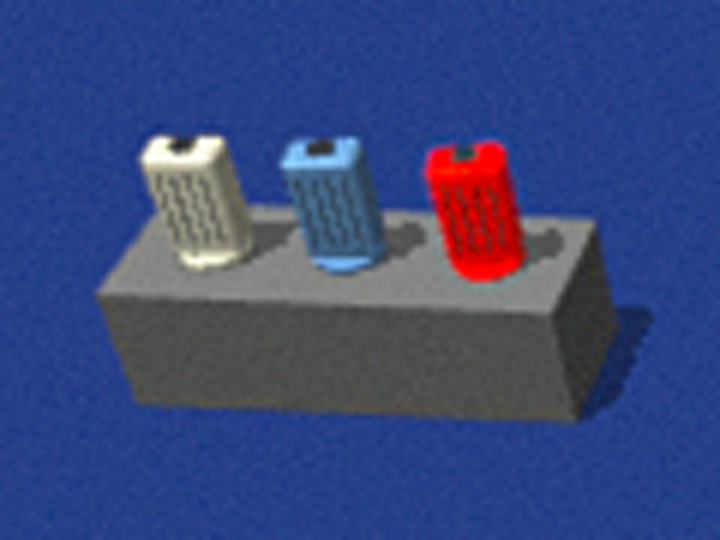

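View pics/side0c.png

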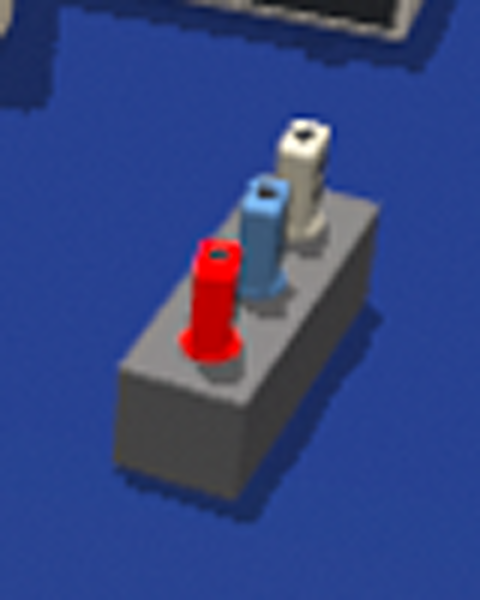

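The slot line is about 11.4° off world y, and the fastener centre is near (620,44.6). The driver is near (450,-275), with its flat faces roughly along x. I'll move over the stand and look with the wrist camera.

```bash
python3 -m handwheel '{"offset":[[-0.04,-0.033,0],[-0.08,-0.066,0],[-0.12,-0.1,0],[-0.16,-0.133,0],[-0.2,-0.166,0],[-0.235,-0.195,0],[-0.24,-0.2,0],[-0.24,-0.2,0]],"rot":[[0,0,0],[0,0,0],[0,0,0],[0,0,0],[0,0,0],[0,0,0],[0,0,0],[0,0,0]],"fingers":[0,0,0,0,0,0,0,0]}' 20
python3 - <<'E'
from h import *
w=grab('wrist','pics/w1.png'); print(ctrl.state()['tool_pos'],ctrl.state()['tool_rot'])
E
```

```text
t: 1.3
tool_pos: [450.3, -239.8, 205.6]
tool_rot: [3.141, -0.0, 1.57]
force: [0.3, 0.2, 0.5]
width: 1.001
[ 450.97719651 -238.98727184  205.55377115] [ 3.14068854e+00 -6.31028151e-04  1.57197048e+00]
```

View pics/w1.png

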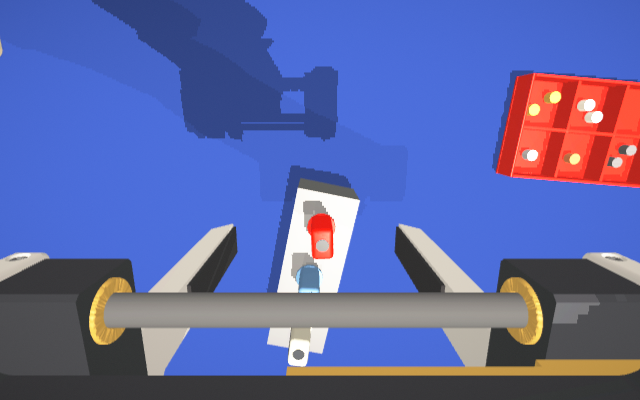

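```bash
python3 - <<'E'
from h import *
np.set_printoptions(precision=1,suppress=True)
w=grab('wrist');crop(w,250,160,390,265,5,'pics/w1c.png')
P=cloud(w);p=w['pixels'].astype(int)
red=(p[...,0]-p[...,1:].max(2)>60)&(abs(P[...,0]-450)<60)&(P[...,1]<-200)
for lo,hi in((110,120),(100,110),(60,68),(68,100)):
    m=red&(P[...,2]>lo)&(P[...,2]<hi); q=P[m]
    if m.sum()>4:print(lo,hi,m.sum(),q.mean(0),q.min(0),q.max(0),cv2.minAreaRect(q[:,:2].astype(np.float32)))
m=(P[...,2]>57)&(P[...,2]<63)&(abs(P[...,0]-450)<120)&~red; q=P[m]
print('top',m.sum(),q.min(0),q.max(0),cv2.minAreaRect(q[:,:2].astype(np.float32)))
for u,v in((299,188),(360,200)): print(onz(w,u,v,60),dep(w,u,v))
s=grab('side');P=cloud(s);p=s['pixels'].astype(int)
red=(p[...,0]-p[...,1:].max(2)>60)&(abs(P[...,0]-450)<60)&(P[...,1]<-200)&(P[...,2]>105)
v,u=np.nonzero(red);print('side top',onz(s,u.mean(),v.mean(),113),len(u))
E
```

```text
110 120 556 [ 455.8 -278.1  114.4] [ 446.  -294.7  110.1] [ 466.2 -264.9  117.3] ((455.8985900878906, -279.6581115722656), (19.719873428344727, 29.90966796875), 4.0159382820129395)
100 110 75 [ 455.5 -266.8  105. ] [ 445.9 -283.8  100. ] [ 466.3 -264.7  110. ] ((455.72320556640625, -274.14093017578125), (20.451705932617188, 18.552589416503906), 2.4500300884246826)
60 68 112 [ 455.3 -280.4   64.6] [ 440.9 -318.    60.4] [ 470.5 -265.4   67.1] ((455.5586853027344, -291.6186218261719), (52.57004928588867, 29.549341201782227), 89.1229248046875)
68 100 188 [ 455.5 -265.8   85.4] [ 445.4 -271.    68. ] [ 465.9 -264.7  100. ] ((455.533935546875, -267.5889587402344), (20.44962501525879, 5.955085754394531), 2.5537874698638916)
top 5225 [ 393.4 -437.9   57. ] [ 495.6 -238.4   63. ] ((444.44287109375, -338.11834716796875), (190.92520141601562, 66.1220703125), 78.20135498046875)
[ 433.9 -238.8   60. ] [ 433.9 -238.9   59.8]
[ 497.7 -251.6   60. ] [ 506.1 -265.9    1.5]
side top [ 455.1 -273.6  113. ] 54
```

View pics/w1c.png

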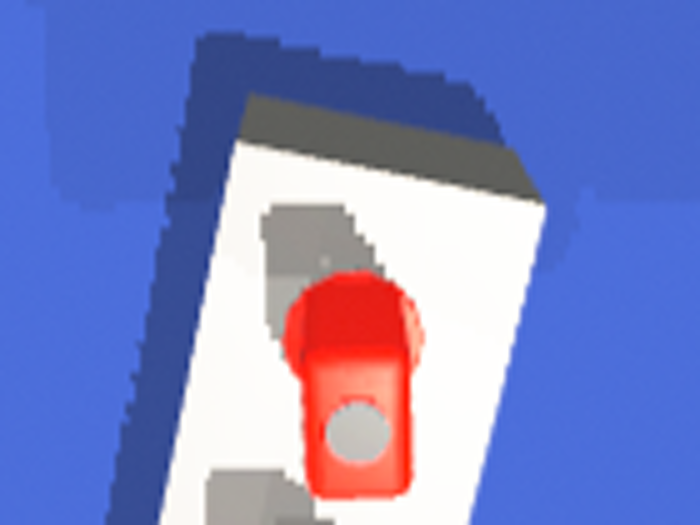

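```bash
python3 - <<'E'
from h import *
np.set_printoptions(precision=2,suppress=True)
w=grab('wrist')
P=cloud(w);p=w['pixels'].astype(int)
red=(p[...,0]-p[...,1:].max(2)>60)&(abs(P[...,0]-450)<60)&(P[...,1]<-200)
m=red&(P[...,2]>72)&(P[...,2]<106)&(abs(P[...,0]-455.6)<7);q=P[m];print('front',np.polyfit(q[:,0],q[:,1],1),q[:,1].mean())
m=(P[...,2]>111)&(P[...,2]<118)&(abs(P[...,0]-455)<25)&(abs(P[...,1]+280)<25)
L=[]
for v in np.unique(np.nonzero(m)[0]):
    r=P[v][m[v]]; L.append((r[:,1].mean(),r[:,0].min(),r[:,0].max(),len(r)))
L=np.array(L);print(L)
k=L[3:-3];print('edges',np.polyfit(k[:,0],k[:,1],1)[0],np.polyfit(k[:,0],k[:,2],1)[0])
E
```

```text
front [   0.03 -281.15] -265.23258913366
[[-265.22  449.02  462.53   13.  ]
 [-265.99  447.21  464.35   20.  ]
 [-266.4   447.23  464.3    20.  ]
 [-267.35  446.32  465.27   22.  ]
 [-268.18  446.31  465.24   22.  ]
 [-268.94  446.33  465.24   22.  ]
 [-269.86  446.33  465.22   22.  ]
 [-270.8   446.34  465.32   22.  ]
 [-271.78  446.33  465.28   22.  ]
 [-272.75  446.32  465.3    22.  ]
 [-273.71  446.32  465.27   22.  ]
 [-274.61  446.31  465.37   22.  ]
 [-275.38  446.32  465.34   22.  ]
 [-276.42  446.31  465.36   22.  ]
 [-277.32  446.3   465.33   22.  ]
 [-278.3   446.31  465.35   22.  ]
 [-279.26  446.31  465.35   22.  ]
 [-280.19  447.24  465.39   20.  ]
 [-281.18  446.29  465.38   21.  ]
 [-282.25  446.29  465.49   22.  ]
 [-283.1   446.29  465.43   22.  ]
 [-283.94  447.22  465.45   20.  ]
 [-285.08  446.28  465.47   22.  ]
 [-286.11  446.27  465.44   22.  ]
 [-287.08  446.29  465.42   22.  ]
 [-288.05  447.21  465.46   21.  ]
 [-289.09  447.22  465.52   21.  ]
 [-290.    447.21  465.49   21.  ]
 [-291.01  447.2   465.56   21.  ]
 [-292.06  448.13  464.61   19.  ]
 [-293.3   448.13  463.7    18.  ]]
edges -0.028706391417779704 -0.011664126898368958
```

The driver axis is at about (455.9,-280.2), which is within 1 mm of the end hole predicted from the stand's outline. Its yaw is about +1.5°. I'll descend over it.

```bash
python3 -m handwheel '{"offset":[[-0.025,0.003,0],[-0.04,0.0056,0.02],[-0.0403,0.0056,0.05],[-0.0403,0.0056,0.08],[-0.0403,0.0056,0.11],[-0.0403,0.0056,0.1325],[-0.0403,0.0056,0.1325],[-0.0403,0.0056,0.1325]],"rot":[[0,0,-0.026],[0,0,-0.026],[0,0,-0.026],[0,0,-0.026],[0,0,-0.026],[0,0,-0.026],[0,0,-0.026],[0,0,-0.026]],"fingers":[0,0,0,0,0,0,0,0]}' 20
python3 - <<'E'
from h import *
grab('wrist','pics/w2.png')
E
```

```text
t: 2.5
tool_pos: [456.6, -280.0, 73.6]
tool_rot: [3.141, 0.0, 1.598]
force: [-0.4, 0.2, -0.2]
width: 1.005
```

View pics/w2.png

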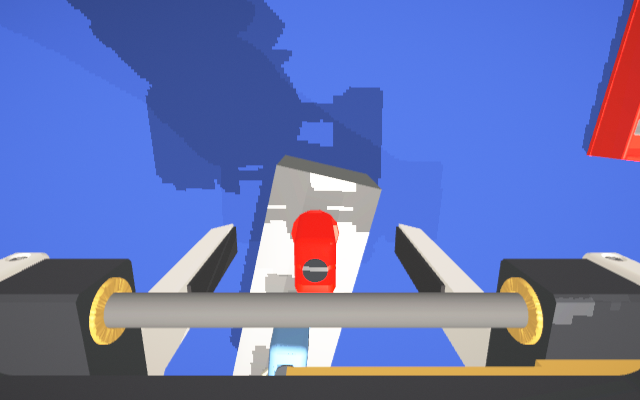

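The driver stands centred between the jaws, with its top cap at (315,270). Now I'll close.

```bash
python3 -m handwheel '{"offset":[[0,0,0],[0,0,0],[0,0,0],[0,0,0],[0,0,0],[0,0,0],[0,0,0],[0,0,0]],"rot":[[0,0,0],[0,0,0],[0,0,0],[0,0,0],[0,0,0],[0,0,0],[0,0,0],[0,0,0]],"fingers":[0.3,0.6,0.7,1,1,1,1,1]}' 40
python3 - <<'E'
from h import *
grab('wrist','pics/w3.png')
print(ctrl.state()['force'],ctrl.state()['width'])
E
```

```text
t: 3.55
tool_pos: [455.6, -280.2, 72.9]
tool_rot: [-3.142, -0.0, 1.597]
force: [-0.5, -0.6, 0.8]
width: 0.21
[ 0.15196981 -0.04503998  0.81552725] 0.2072049638255189
```

View pics/w3.png

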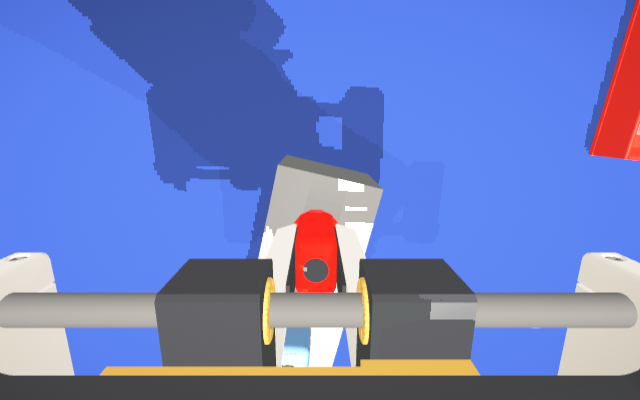

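Gripped: the opening is about 19.5 mm, which matches the 20 mm handle. Lifting straight up.

```bash
python3 -m handwheel '{"offset":[[0,0,-0.01],[0,0,-0.03],[0,0,-0.055],[0,0,-0.08],[0,0,-0.11],[0,0,-0.14],[0,0,-0.15],[0,0,-0.15]],"rot":[[0,0,0],[0,0,0],[0,0,0],[0,0,0],[0,0,0],[0,0,0],[0,0,0],[0,0,0]],"fingers":[1,1,1,1,1,1,1,1]}' 40
python3 - <<'E'
from h import *
grab('wrist','pics/w4.png'); grab('side','pics/s4.png'); c=grab('scene','pics/c4.png')
E
```

```text
t: 4.6
tool_pos: [455.6, -280.3, 223.3]
tool_rot: [3.141, 0.0, 1.597]
force: [0.3, -0.2, -0.4]
width: 0.211
```

View pics/w4.png

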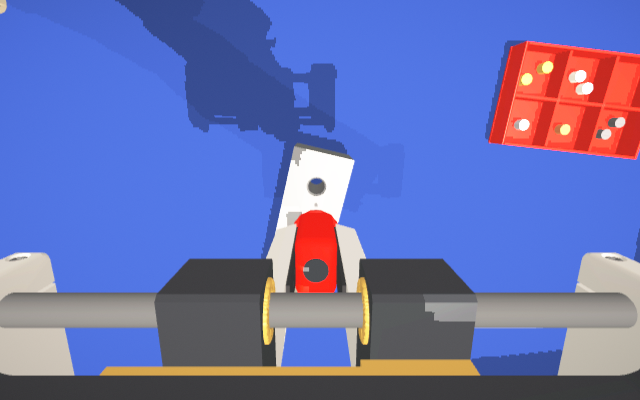

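View pics/s4.png

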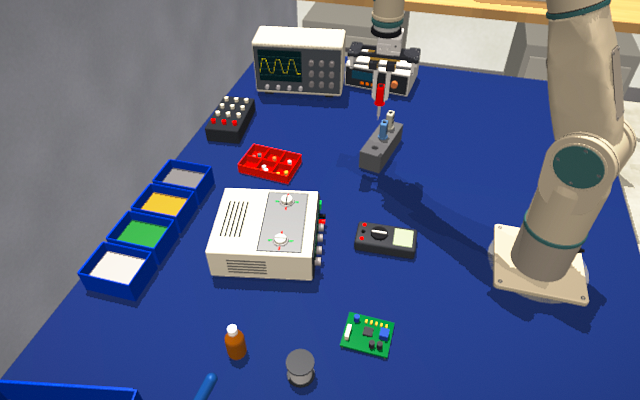

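```bash
python3 - <<'E'
from h import *
w=grab('wrist');print('hole',onz(w,316.5,186.5,60))
E
python3 -m handwheel '{"offset":[[0.03,0.021,0],[0.075,0.053,0],[0.12,0.084,0],[0.165,0.116,0],[0.21,0.147,0],[0.25,0.175,0],[0.262,0.183,0],[0.262,0.183,0]],"rot":[[0,0,-0.03],[0,0,-0.06],[0,0,-0.09],[0,0,-0.12],[0,0,-0.15],[0,0,-0.173],[0,0,-0.173],[0,0,-0.173]],"fingers":[1,1,1,1,1,1,1,1]}' 40
python3 - <<'E'
from h import *
c=grab('wrist','pics/w5.png');crop(c,230,80,430,230,4,'pics/w5c.png'); c=grab('side','pics/s5.png')
E
```

```text
hole [ 455.51688441 -281.19941853   60.        ]
t: 5.8
tool_pos: [631.3, -13.1, 221.8]
tool_rot: [-3.139, -0.0, 1.771]
force: [-0.3, -0.6, -0.8]
width: 0.212
```

View pics/w5.png

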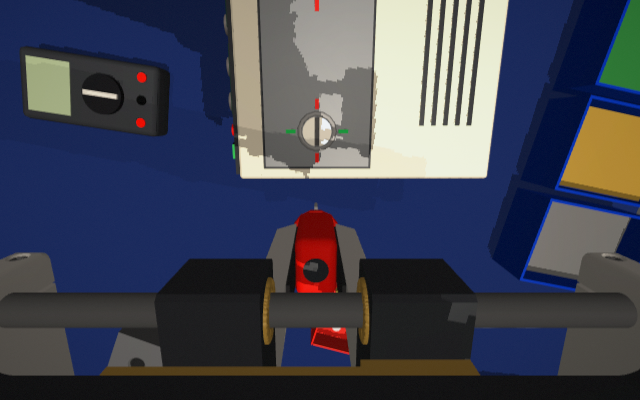

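View pics/s5.png

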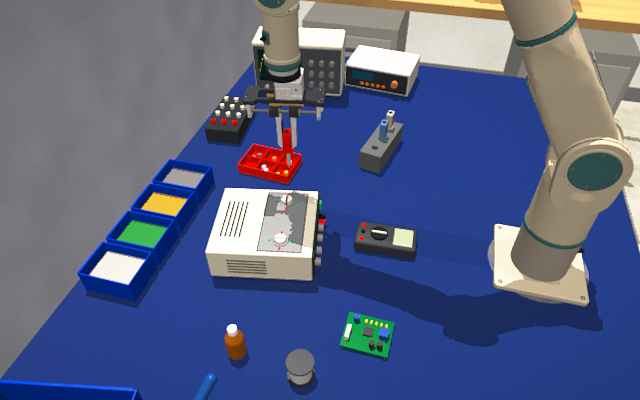

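View pics/w5c.png

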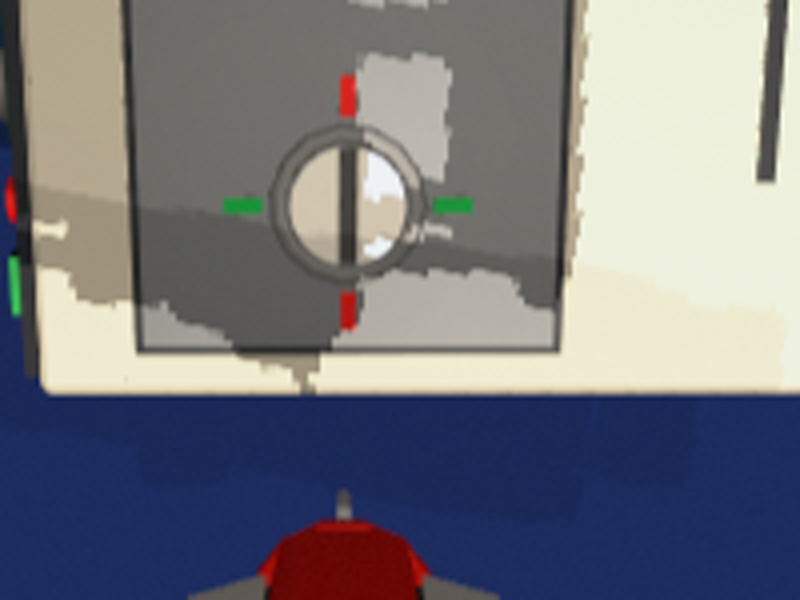

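```bash
cat > m.py <<'E'
from h import *
def meas(c,box,bl):
    g=c['pixels'].astype(int).sum(2)
    Ti=np.linalg.inv(c['T_tool_cam'])
    return
E
python3 - <<'E'
from h import *
np.set_printoptions(precision=2,suppress=True)
c=grab('wrist')
s=ctrl.state();T=np.eye(4);T[:3,:3]=R.from_euler('xyz',[np.pi,0,s['tool_rot'][2]]).as_matrix();T[:3,3]=[0,0,223-0.]
c['M']=T@c['T_tool_cam']; T0=np.linalg.inv(T)
tool=lambda p:(T0@np.append(p,1))[:3]
p=c['pixels'].astype(int)
red=(p[...,0]-p[...,1:].max(2)>60);gr=(p[...,1]-p[...,[0,2]].max(2)>40)
for nm,m in(('red',red),('green',gr)):
    n,l,st,ce=cv2.connectedComponentsWithStats(m.astype(np.uint8))
    for i in range(1,n):
        if st[i,4]>8 and 280<ce[i,0]<360 and 90<ce[i,1]<170: print(nm,ce[i],st[i,4],tool(onz(c,*ce[i],95)))
g=p.sum(2)
for v in range(115,148,3):
    r=g[v,308:326]; print(v,r, end=' ');w=np.clip(400-r,0,None)*(abs(np.arange(18)-9)<6); print((w*np.arange(308,326)).sum()/w.sum())
for v in range(202,210): print(v,g[v,310:322])
print('slot',tool(onz(c,316.9,131,107)))
E
```

```text
red [317.5 100. ] 44 [ 86.45   1.68 128.  ]
red [317.5  154.26] 38 [ 36.7    1.74 128.  ]
green [291.12 127.62] 40 [ 61.61 -23.07 128.  ]
green [343.74 127.5 ] 38 [ 61.71  26.36 128.  ]
115 [285 289 389 525 579 581 583 487 207 199 206 190 394 715 723 698 650 534] 317.5460199004975
118 [578 581 583 581 583 584 584 486 232 202 203 201 396 660 720 721 723 721] 317.5731070496084
121 [581 581 582 579 583 581 581 484 234 202 202 203 389 573 678 720 723 723] 317.5961038961039
124 [581 581 581 581 579 578 581 494 235 204 201 185 387 570 719 723 722 723] 317.63832487309645
127 [578 577 579 576 582 580 578 486 202 199 202 200 474 578 717 723 723 723] 317.50188205771644
130 [580 577 579 580 581 581 579 483 229 198 195 199 469 573 579 582 580 581] 317.5596919127086
133 [577 576 578 577 577 578 579 482 228 198 199 196 466 573 580 578 582 582] 317.5609756097561
136 [577 576 573 577 575 577 578 493 230 200 199 163 462 571 578 578 581 579] 317.625
139 [395 460 494 497 528 533 499 419 192 161 159 160 402 495 498 534 535 503] 317.5528017241379
142 [287 305 276 294 349 372 398 398 248 217 211 231 364 397 548 411 275 264] 317.1447852760736
145 [225 210 219 233 238 259 267 279 288 287 281 277 271 267 267 262 252 230] 316.87455954897814
202 [168 165 164 165 171 191 192 165 162 155 157 155]
203 [166 164 167 168 197 216 220 188 168 162 164 160]
204 [167 165 169 167 209 224 221 198 170 164 167 158]
205 [164 168 166 167 208 223 229 195 168 166 167 165]
206 [163 165 167 166 250 267 266 228 172 165 165 166]
207 [165 162 164 164 298 336 343 295 181 168 167 169]
208 [169 171 162 168 316 365 370 324 183 167 171 164]
209 [160 163 163 160 260 281 294 267 179 162 158 158]
slot [ 58.85   1.09 116.  ]
```

The blade shows at column 315.55 and the slot at 317.5. That calls for +1.7 mm along tool y and +61.6 mm along tool x, and the angle is already matched. I'll move over the slot and down to a hover.

```bash
python3 -m handwheel '{"offset":[[0.02,0.001,0],[0.045,0.0017,0],[0.0616,0.0017,0],[0.0616,0.0017,0.015],[0.0616,0.0017,0.03],[0.0616,0.0017,0.042],[0.0616,0.0017,0.042],[0.0616,0.0017,0.042]],"rot":[[0,0,0],[0,0,0],[0,0,0],[0,0,0],[0,0,0],[0,0,0],[0,0,0],[0,0,0]],"fingers":[1,1,1,1,1,1,1,1]}' 40
python3 - <<'E'
from h import *
c=grab('wrist','pics/w6.png');crop(c,230,130,430,280,4,'pics/w6c.png'); c=grab('side','pics/s6.png');crop(c,240,110,340,210,6,'pics/s6c.png');c=grab('scene','pics/c6.png');crop(c,270,130,370,230,6,'pics/c6c.png')
E
```

```text
t: 6.95
tool_pos: [621.5, 46.7, 181.0]
tool_rot: [3.141, 0.0, 1.769]
force: [-0.6, -0.1, -0.1]
width: 0.212
```

View pics/w6c.png

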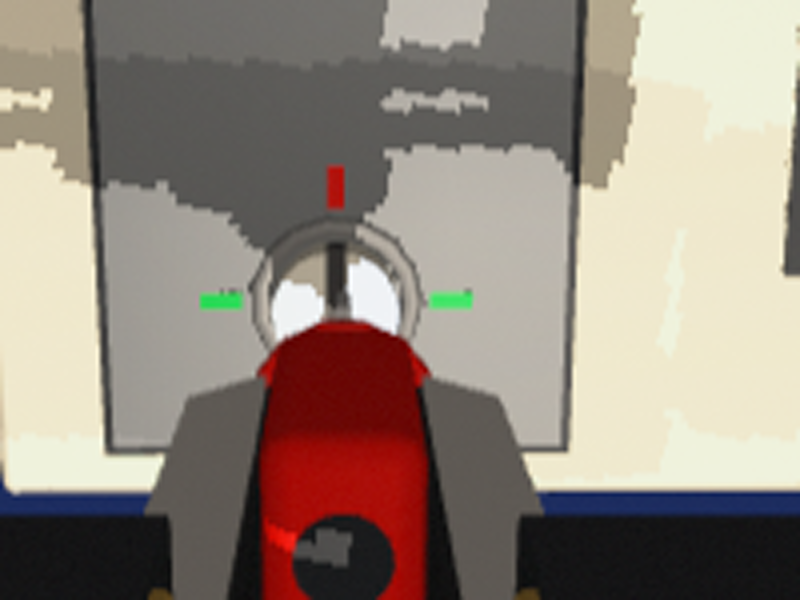

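View pics/s6c.png

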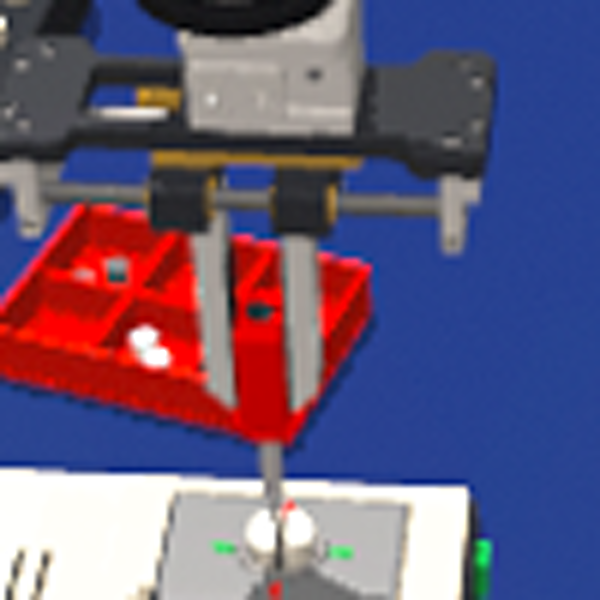

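View pics/c6c.png

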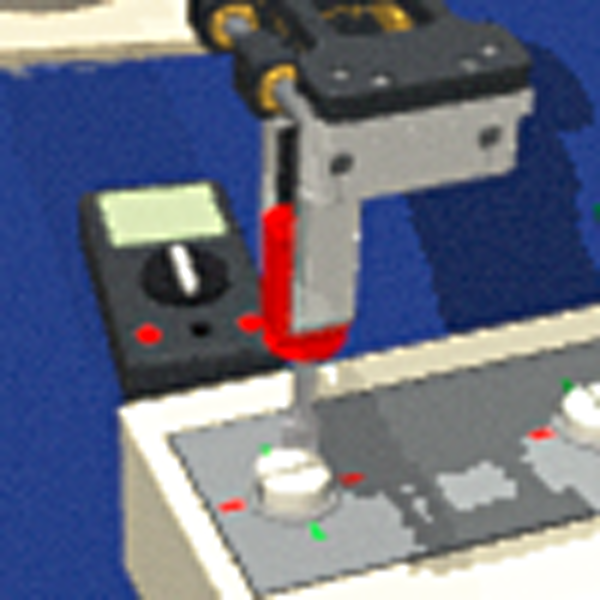

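```bash
python3 - <<'E'
from h import *
np.set_printoptions(precision=2,suppress=True,linewidth=160)
for k in range(2):
  c=grab('wrist');p=c['pixels'].astype(int);g=p.sum(2)
  if k==0:
    for v in range(188,212,1): print(v,g[v,306:324])
  red=(p[...,0]-p[...,1:].max(2)>60);gr=(p[...,1]-p[...,[0,2]].max(2)>40)
  for nm,m in(('red',red),('green',gr)):
    n,l,st,ce=cv2.connectedComponentsWithStats(m.astype(np.uint8))
    for i in range(1,n):
        if st[i,4]>8 and 270<ce[i,0]<360 and 160<ce[i,1]<209: print(nm,ce[i],st[i,4])
E
```

```text
188 [283 287 283 274 264 257 259 260 261 267 268 270 505 514 514 507 467 408]
189 [270 265 262 257 249 254 253 248 252 254 250 246 380 388 495 514 513 501]
190 [254 250 253 258 266 218 213 194 191 210 261 258 256 256 422 474 504 515]
191 [255 262 273 275 281 160 130 110 108 125 253 283 283 272 315 355 427 479]
192 [271 272 282 283 288 168 117 120 121 118 244 293 295 294 284 272 318 358]
193 [279 282 285 340 347 192 141 137 137 138 306 349 326 300 296 292 284 269]
194 [336 371 408 438 440 202 140 136 138 139 367 439 427 387 450 312 296 290]
195 [435 457 478 480 484 207 140 136 141 141 386 475 484 464 671 637 396 301]
196 [477 480 479 480 482 211 142 140 138 141 385 658 665 667 724 726 661 551]
197 [481 482 480 480 480 209 143 139 141 138 385 719 726 727 726 726 726 705]
198 [480 481 480 481 479 212 143 140 140 136 385 719 726 726 726 726 726 726]
199 [480 480 480 479 480 210 141 138 139 137 523 719 726 727 726 726 726 726]
200 [480 478 480 478 479 210 143 139 138 142 607 722 725 725 726 725 726 726]
201 [663 493 476 480 477 209 143 139 138 137 603 722 725 725 726 726 727 726]
202 [725
[... 217 characters left out ...]
726 726]
205 [725 725 724 724 726 373 154 137 202 223 229 494 720 726 727 726 726 726]
206 [724 724 725 725 644 348 153 134 259 271 274 440 719 726 726 727 726 727]
207 [725 724 724 726 670 355 275 271 340 341 345 440 719 727 726 726 726 726]
208 [725 724 725 724 724 373 335 337 370 372 374 469 719 725 726 726 726 726]
209 [724 724 724 724 635 309 282 282 294 285 294 356 574 623 629 677 723 726]
210 [723 724 634 560 348 190 182 185 173 158 176 176 241 326 331 437 575 678]
211 [635 561 351 187 169 170 172 174 173 170 181 181 180 182 184 186 236 436]
red [313.04 176.9 ] 52
green [284.81 205.  ] 53
green [342.09 204.96] 54
red [313.04 176.9 ] 52
green [284.81 205.  ] 53
green [342.09 205.04] 54
```

The slot is now 2 px (about 1.6 mm) left of the blade at column 315.5. I'll correct that and re-check.

```bash
cat > chk.py <<'E'
from h import *
np.set_printoptions(precision=2,suppress=True,linewidth=160)
import sys
zt=float(sys.argv[1])
c=grab('wrist');p=c['pixels'].astype(int)
T=np.eye(4);T[:3,:3]=R.from_euler('xyz',[np.pi,0,0]).as_matrix();T[2,3]=zt;c['M']=T@c['T_tool_cam']
gr=(p[...,1]-p[...,[0,2]].max(2)>40);red=(p[...,0]-p[...,1:].max(2)>60)
for nm,m in(('red',red),('green',gr)):
    n,l,st,ce=cv2.connectedComponentsWithStats(m.astype(np.uint8))
    for i in range(1,n):
        if st[i,4]>8 and 255<ce[i,0]<370 and 150<ce[i,1]<225:
            q=onz(c,*ce[i],95); print(nm,ce[i],'tool',q[0],-q[1])
s=ctrl.state();print(s['t'],s['tool_pos'],s['tool_rot'],s['force'],s['ft_torque'])
E
python3 chk.py 181
python3 -m handwheel '{"offset":[[0,-0.0016,0],[0,-0.0016,0],[0,-0.0016,0],[0,-0.0016,0],[0,-0.0016,0],[0,-0.0016,0],[0,-0.0016,0],[0,-0.0016,0]],"rot":[[0,0,0],[0,0,0],[0,0,0],[0,0,0],[0,0,0],[0,0,0],[0,0,0],[0,0,0]],"fingers":[1,1,1,1,1,1,1,1]}' 40
python3 chk.py 181
```

```text
red [313.5 177. ] tool 21.8403744387875 -1.881804906610368
green [284.77 205.04] tool -2.530478472295428 -26.610906263225374
green [342.09 205.04] tool -2.5537462979362857 22.641032346697774
7.25 [621.45  47.14 181.35] [3.14 0.   1.77] [ 0.46 -0.2  -0.47] [-0.01 -0.02 -0.05]
t: 8.25
tool_pos: [619.7, 46.8, 181.0]
tool_rot: [-3.142, -0.0, 1.77]
force: [0.5, 0.2, -0.1]
width: 0.212
red [315.5 177. ] tool 21.839852855486342 -0.20042143235148152
green [286.96 205.12] tool -2.5994706487814483 -24.730157923831303
green [344.65 205.14] tool -2.6486081747129475 24.841950651934898
8.3 [619.68  46.82 180.98] [ 3.14 -0.    1.77] [-0.24 -0.08 -0.37] [ 0.    0.01 -0.01]
```

The fastener centre is 2.6 mm behind the tool axis along tool x. The scene view agrees, with the blade about 3 mm past the head's centre. The w5 picture was evidently taken before the arm had settled, so I'll correct and look once more.

```bash

python3 -m handwheel '{"offset":[[-0.0026,0,0],[-0.0026,0,0],[-0.0026,0,0],[-0.0026,0,0.002],[-0.0026,0,0.004],[-0.0026,0,0.004],[-0.0026,0,0.004],[-0.0026,0,0.004]],"rot":[[0,0,0],[0,0,0],[0,0,0],[0,0,0],[0,0,0],[0,0,0],[0,0,0],[0,0,0]],"fingers":[1,1,1,1,1,1,1,1]}' 40
python3 chk.py 177
python3 - <<'E'
from h import *
c=grab('wrist');crop(c,260,160,360,235,8,'pics/w7c.png'); c=grab('side','pics/s7.png');crop(c,240,110,340,210,6,'pics/s7c.png');c=grab('scene','pics/c7.png');crop(c,270,130,370,230,6,'pics/c7c.png')
E
```

```text
t: 9.3
tool_pos: [620.2, 44.2, 177.0]
tool_rot: [3.141, -0.0, 1.77]
force: [-0.4, -0.1, -2.2]
width: 0.21
red [315.53 174.62] tool 24.51884256187445 -0.17451217846213435
green [344.81 203.31] tool 0.006181390235241224 24.561919856442813
green [286.4  203.96] tool -0.5430583520074919 -24.81369867279945
9.35 [620.22  44.28 177.04] [ 3.14 -0.    1.77] [ 0.81  0.69 -0.54] [-0.01 -0.02 -0.02]
```

View pics/w7c.png

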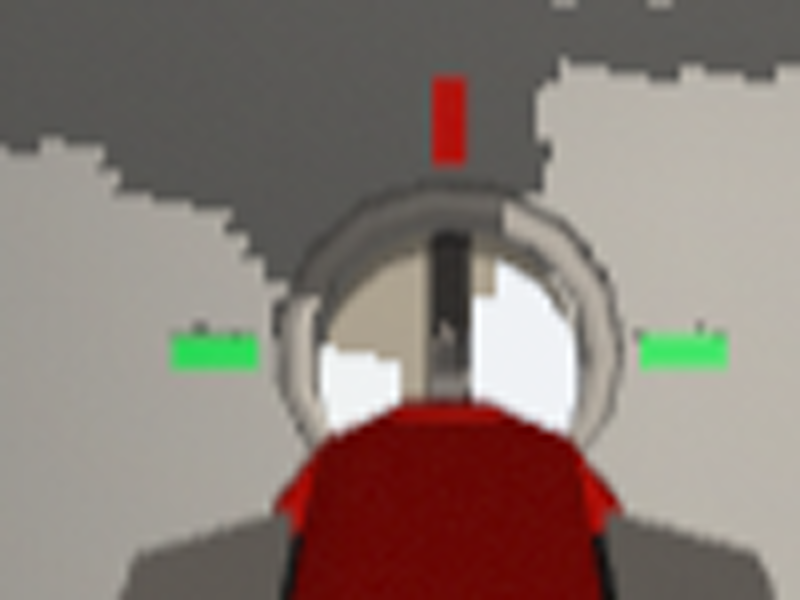

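View pics/s7c.png

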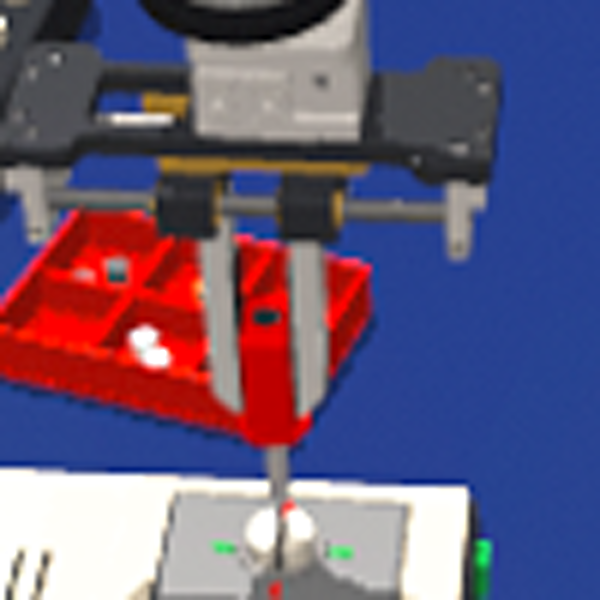

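View pics/c7c.png

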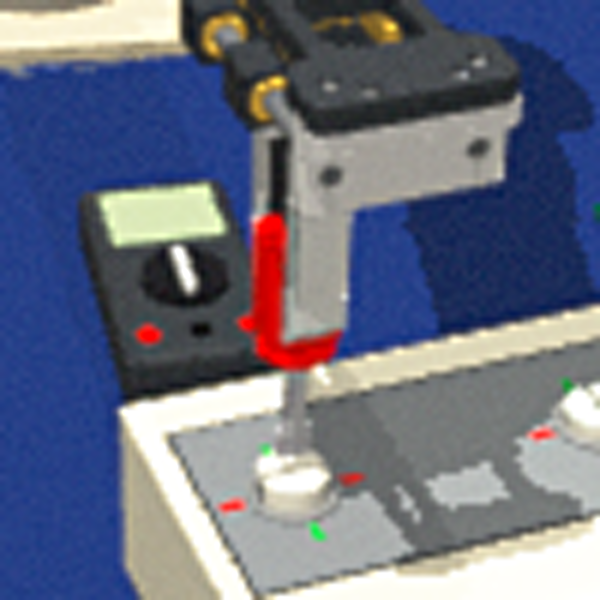

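Slot and blade line up at column 316, and the side and scene views agree. Lowering into the slot.

```bash

python3 -m handwheel '{"offset":[[0,0,0.002],[0,0,0.004],[0,0,0.006],[0,0,0.008],[0,0,0.0095],[0,0,0.011],[0,0,0.011],[0,0,0.011]],"rot":[[0,0,0],[0,0,0],[0,0,0],[0,0,0],[0,0,0],[0,0,0],[0,0,0],[0,0,0]],"fingers":[1,1,1,1,1,1,1,1]}' 40
python3 chk.py 166
python3 - <<'E'
from h import *
c=grab('wrist');crop(c,260,160,360,235,8,'pics/w8c.png'); c=grab('side');crop(c,260,150,320,210,10,'pics/s8c.png')
E
```

```text
t: 10.5
tool_pos: [620.2, 44.3, 166.0]
tool_rot: [3.142, -0.0, 1.77]
force: [0.0, 0.6, -0.4]
width: 0.212
red [315.5 176.5] tool 24.805971589258554 -0.20544110182874353
green [285.31 207.  ] tool -0.24102108668526512 -24.729442906748368
green [346.31 207.  ] tool -0.2659231793310397 24.80632684013635
10.55 [620.25  44.29 166.04] [ 3.14 -0.    1.77] [-0.06  0.67 -0.35] [ 0.02 -0.05 -0.04]
```

View pics/w8c.png

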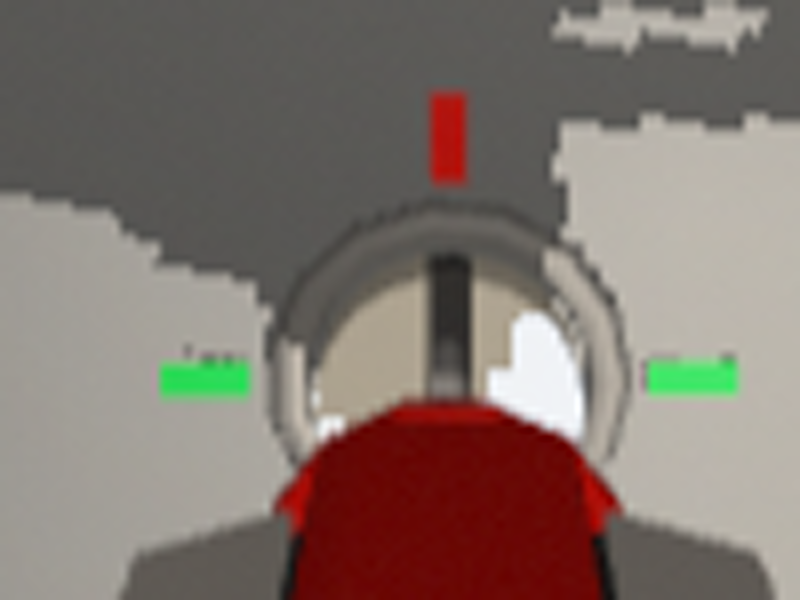

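View pics/s8c.png

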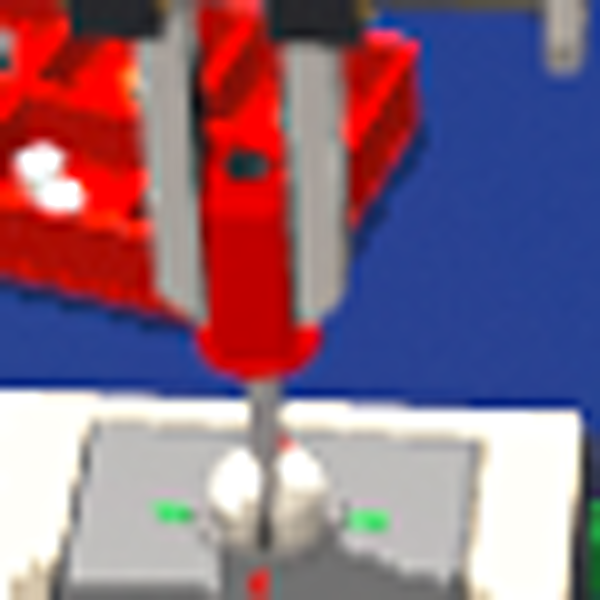

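No contact force and the blade has entered the slot. Pressing in steps.

```bash

python3 -m handwheel '{"offset":[[0,0,0.001],[0,0,0.002],[0,0,0.003],[0,0,0.004],[0,0,0.005],[0,0,0.005],[0,0,0.005],[0,0,0.005]],"rot":[[0,0,0],[0,0,0],[0,0,0],[0,0,0],[0,0,0],[0,0,0],[0,0,0],[0,0,0]],"fingers":[1,1,1,1,1,1,1,1]}' 40
python3 chk.py 161
```

```text
t: 11.65
tool_pos: [620.3, 44.3, 161.3]
tool_rot: [3.141, 0.0, 1.77]
force: [-1.0, 0.0, 4.7]
width: 0.212
red [315.31 177.27] tool 25.047041991179626 -0.3567490723753442
green [284.33 208.65] tool -0.25841841243527597 -25.05262197863059
green [346.5  208.66] tool -0.28739277707053645 24.489352279069866
11.7 [620.33  44.27 161.26] [3.14 0.   1.77] [-1.12 -0.19  5.66] [-0.08  0.3  -0.03]
```

```bash

python3 -m handwheel '{"offset":[[0,0,0.0008],[0,0,0.0016],[0,0,0.0024],[0,0,0.003],[0,0,0.003],[0,0,0.003],[0,0,0.003],[0,0,0.003]],"rot":[[0,0,0],[0,0,0],[0,0,0],[0,0,0],[0,0,0],[0,0,0],[0,0,0],[0,0,0]],"fingers":[1,1,1,1,1,1,1,1]}' 40
python3 chk.py 158
```

```text
t: 12.7
tool_pos: [620.4, 44.3, 158.7]
tool_rot: [3.141, -0.0, 1.77]
force: [-2.3, -0.7, 7.8]
width: 0.215
red [315.07 178.5 ] tool 24.60368957545075 -0.5399237031983306
green [284.3  209.54] tool -0.1574308355880305 -24.790726283986835
green [346.59 209.03] tool 0.22797980426602749 24.268407156635597
12.75 [620.35  44.28 158.68] [3.14 0.   1.77] [-1.93  0.52  7.82] [-0.05  0.55 -0.01]
```

```bash

python3 -m handwheel '{"offset":[[0,-0.0004,0],[0,-0.0004,0.0004],[0,-0.0004,0.0008],[0,-0.0004,0.0012],[0,-0.0004,0.0012],[0,-0.0004,0.0012],[0,-0.0004,0.0012],[0,-0.0004,0.0012]],"rot":[[0,0,0],[0,0,0],[0,0,0],[0,0,0],[0,0,0],[0,0,0],[0,0,0],[0,0,0]],"fingers":[1,1,1,1,1,1,1,1]}' 40
python3 chk.py 157
```

```text
t: 13.75
tool_pos: [620.3, 44.3, 158.5]
tool_rot: [3.14, 0.0, 1.77]
force: [-3.4, -0.1, 11.5]
width: 0.21
red [315.07 178.5 ] tool 24.77920679132405 -0.53737511990744
green [284.27 209.6 ] tool 0.07024836615619279 -24.71777162959724
green [346.59 209.03] tool 0.5035639893142303 24.169153801059657
13.8 [620.36  44.26 158.48] [3.14 0.   1.77] [-2.4  -0.34 12.29] [-0.05  0.81 -0.03]
```

At the press stop: about 12 N, with no further travel. I'll check joint 7's room before turning.

```bash
python3 -c "
from rig import ctrl;print(ctrl.state()['joint_pos'])"
python3 -m handwheel '{"offset":[[0,0,0],[0,0,0],[0,0,0],[0,0,0],[0,0,0],[0,0,0],[0,0,0],[0,0,0]],"rot":[[0,0,0.05],[0,0,0.1],[0,0,0.15],[0,0,0.2],[0,0,0.25],[0,0,0.3],[0,0,0.3],[0,0,0.3]],"fingers":[1,1,1,1,1,1,1,1]}' 40
python3 -c "
from rig import ctrl;s=ctrl.state();print(s['joint_pos'],s['tool_rot'],s['ft_torque'],s['force'])"
```

```text
[-0.10036906  0.63740913 -0.02598513  1.65044597  0.02049657  0.85223796
  0.06417579]
t: 14.8
tool_pos: [620.5, 44.3, 158.5]
tool_rot: [3.14, -0.001, 1.47]
force: [-2.9, 0.8, 13.1]
width: 0.212
[-0.15264722  0.63843796  0.05919289  1.65204692 -0.04708123  0.85050766
 -0.17497377] [ 3.13967178e+00 -5.23031782e-04  1.46991944e+00] [-0.00446054  0.86325773 -0.00841546] [-2.93552545  0.75260508 13.09447929]
```

```bash
python3 - <<'E'
from h import *
c=grab('wrist');crop(c,260,160,360,235,8,'pics/w9c.png');print(ctrl.state()['ft_torque'])
c=grab('scene');crop(c,290,180,350,240,10,'pics/c9c.png')
E
```

```text
[0.03845703 0.84681632 0.04294022]
```

View pics/w9c.png

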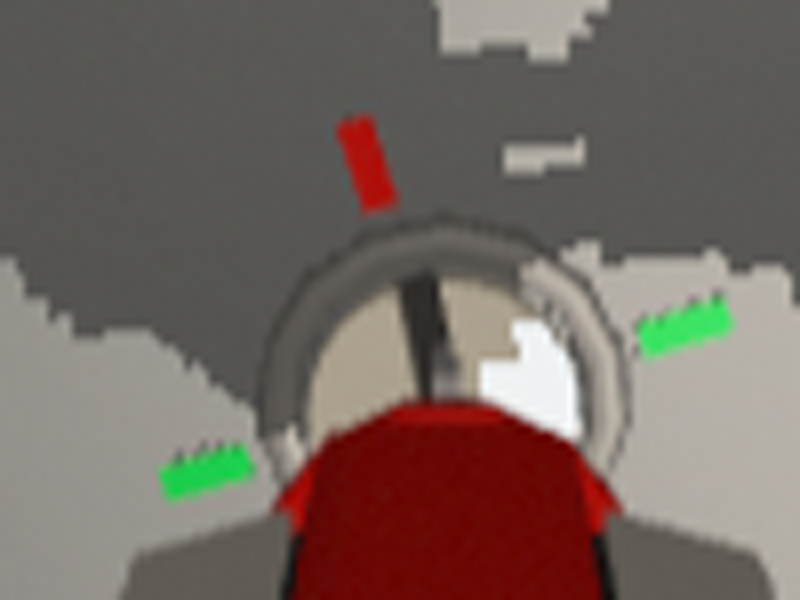

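View pics/c9c.png

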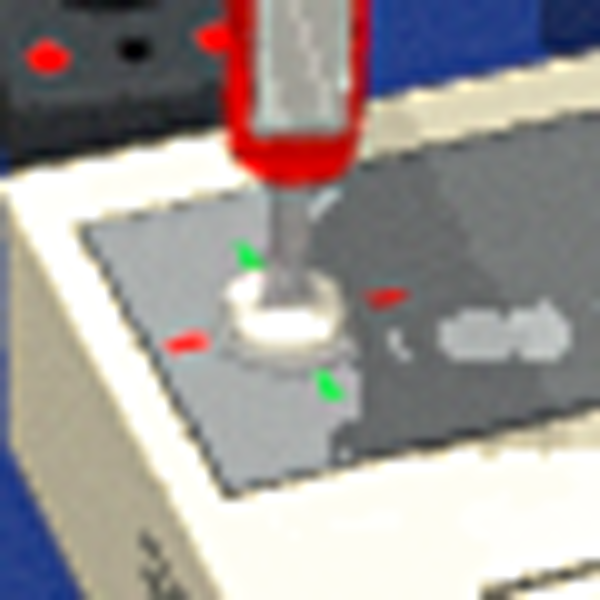

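The slot is turning with the blade and lags it by about 7°, which is the stated play. I'll continue.

```bash

python3 -m handwheel '{"offset":[[0,0,0],[0,0,0],[0,0,0],[0,0,0],[0,0,0],[0,0,0],[0,0,0],[0,0,0]],"rot":[[0,0,0.1],[0,0,0.2],[0,0,0.3],[0,0,0.4],[0,0,0.5],[0,0,0.6],[0,0,0.6],[0,0,0.6]],"fingers":[1,1,1,1,1,1,1,1]}' 40
python3 chk.py 157
python3 - <<'E'
from h import *
c=grab('wrist');crop(c,260,160,360,235,8,'pics/w10c.png');print(ctrl.state()['ft_torque'])
E
```

```text
t: 15.9
tool_pos: [620.0, 44.4, 158.5]
tool_rot: [3.141, -0.001, 0.87]
force: [-4.2, 0.9, 13.4]
width: 0.213
red [290.16 190.96] tool 15.092955777403631 -19.38720803680491
green [334.69 185.75] tool 19.185759124030866 14.9979129505272
15.95 [620.03  44.39 158.48] [ 3.14 -0.    0.87] [-3.09  0.87 13.87] [0.04 1.07 0.07]
[0.10829273 1.11244788 0.01315851]
```

View pics/w10c.png

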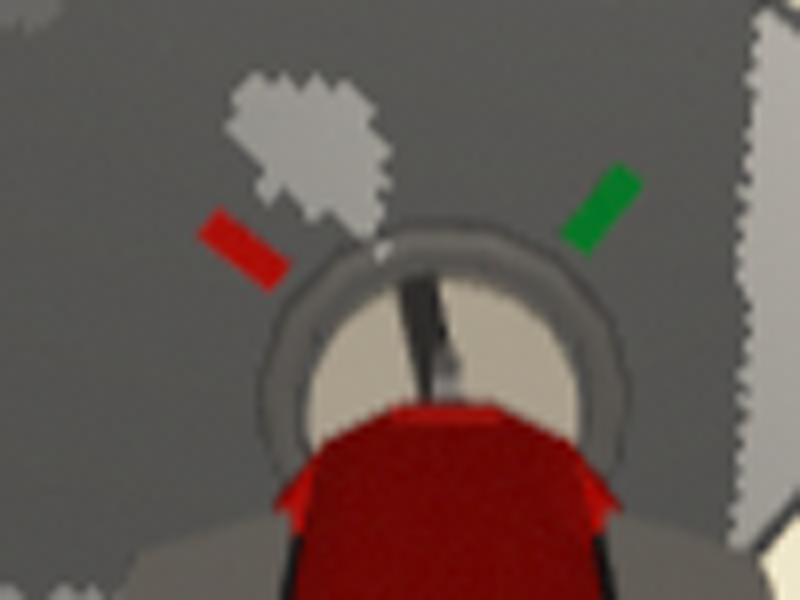

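```bash

python3 -m handwheel '{"offset":[[0,0,0],[0,0,0],[0,0,0],[0,0,0],[0,0,0],[0,0,0],[0,0,0],[0,0,0]],"rot":[[0,0,0.1],[0,0,0.2],[0,0,0.3],[0,0,0.4],[0,0,0.5],[0,0,0.6],[0,0,0.65],[0,0,0.65]],"fingers":[1,1,1,1,1,1,1,1]}' 40
python3 chk.py 157
python3 -m handwheel '{"offset":[[0,0,0],[0,0,0],[0,0,0],[0,0,0],[0,0,0],[0,0,0],[0,0,0],[0,0,0]],"rot":[[0,0,0.02],[0,0,0.04],[0,0,0.06],[0,0,0.08],[0,0,0.1],[0,0,0.11],[0,0,0.11],[0,0,0.11]],"fingers":[1,1,1,1,1,1,1,1]}' 40
python3 chk.py 157
python3 - <<'E'
from h import *
c=grab('wrist');crop(c,260,160,360,235,8,'pics/w11c.png');print(ctrl.state()['ft_torque'],ctrl.state()['joint_pos'])
E
```

```text
t: 17.0
tool_pos: [619.8, 44.7, 158.5]
tool_rot: [-3.141, -0.001, 0.22]
force: [-3.9, 1.1, 14.2]
width: 0.214
red [283.45 209.43] tool 0.5488449703104834 -24.73895855908527
red [346.71 210.65] tool -0.47061123473523025 24.88626304126309
green [315.9  178.92] tool 24.777600508398322 0.7101987904369227
17.05 [619.79  44.71 158.46] [-3.14 -0.    0.22] [-3.63  0.63 13.95] [0.31 1.3  0.06]
t: 18.05
tool_pos: [619.8, 44.7, 158.5]
tool_rot: [-3.14, -0.001, 0.11]
force: [-4.3, 1.3, 14.3]
width: 0.212
red [346.57 207.25] tool 2.343062312503946 24.732212673559104
red [283.76 212.81] tool -2.1580301773327903 -24.5464976613586
green [312.26 179.34] tool 24.501180767009572 -2.0675378031243152
18.1 [619.76  44.7  158.43] [-3.14 -0.    0.11] [-2.68  0.77 14.24] [0.3  1.31 0.05]
[0.35211747 1.29968077 0.07508029] [-0.38288023  0.67795961  0.44568359  1.6596816  -0.35856054  0.8854192
 -1.25439997]
```

View pics/w11c.png

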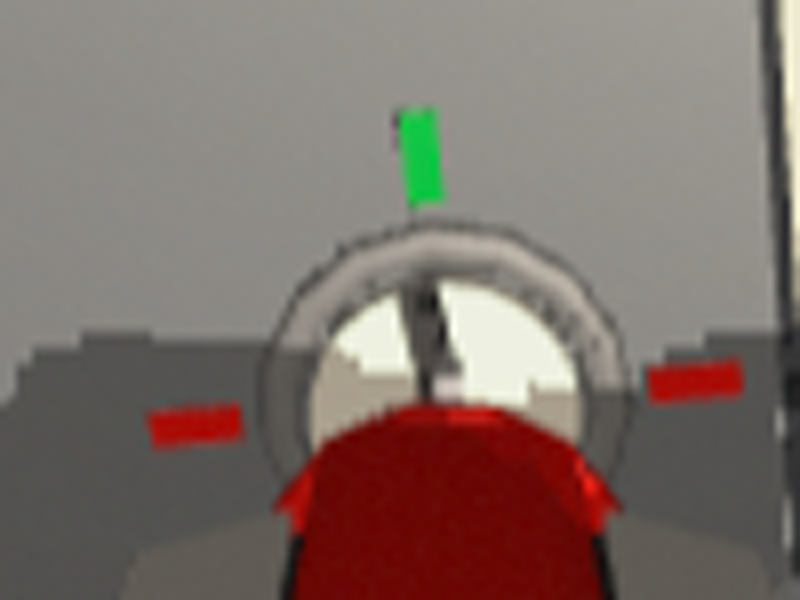

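```bash

python3 -m handwheel '{"offset":[[0,0,0],[0,0,0],[0,0,0],[0,0,0],[0,0,0],[0,0,0],[0,0,0],[0,0,0]],"rot":[[0,0,0.01],[0,0,0.02],[0,0,0.03],[0,0,0.04],[0,0,0.045],[0,0,0.045],[0,0,0.045],[0,0,0.045]],"fingers":[1,1,1,1,1,1,1,1]}' 40
python3 chk.py 157
python3 - <<'E'
from h import *
c=grab('wrist');crop(c,260,160,360,235,8,'pics/w12c.png')
for i in range(4): print(ctrl.read_camera('side')['fx']*0+ctrl.state()['ft_torque'])
E
```

```text
t: 19.15
tool_pos: [619.7, 44.8, 158.5]
tool_rot: [-3.14, -0.0, 0.065]
force: [-4.3, 1.6, 14.7]
width: 0.214
red [346.4  205.89] tool 3.4645148880454784 24.577428585303966
red [284.36 214.22] tool -3.2840581383745615 -24.093717145264947
green [310.65 179.38] tool 24.493217518254475 -3.2996674704421487
19.2 [619.74  44.75 158.42] [-3.14 -0.    0.07] [-3.32  1.15 14.25] [0.36 1.33 0.1 ]
[0.39663836 1.33578123 0.01981221]
[0.35250741 1.337185   0.02463665]
[0.41068552 1.27659442 0.03647724]
[0.3719872  1.31731152 0.04434669]
```

View pics/w12c.png

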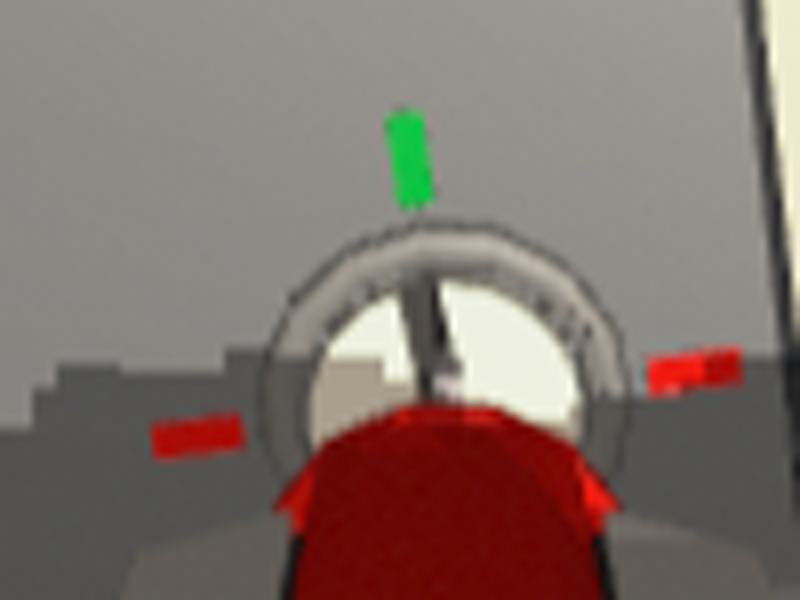

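```bash

python3 -m handwheel '{"offset":[[0,0,0],[0,0,0],[0,0,0],[0,0,0],[0,0,0],[0,0,0],[0,0,0],[0,0,0]],"rot":[[0,0,0.005],[0,0,0.01],[0,0,0.015],[0,0,0.02],[0,0,0.025],[0,0,0.025],[0,0,0.025],[0,0,0.025]],"fingers":[1,1,1,1,1,1,1,1]}' 40
python3 chk.py 157
python3 - <<'E'
from h import *
c=grab('wrist');crop(c,260,160,360,235,8,'pics/w13c.png')
for i in range(4): print(ctrl.read_camera('side')['fx']*0+ctrl.state()['ft_torque'])
E
```

```text
t: 20.45
tool_pos: [619.7, 44.8, 158.5]
tool_rot: [-3.14, -0.0, 0.04]
force: [-3.7, 1.1, 14.0]
width: 0.211
red [346.38 205.14] tool 4.086236668832804 24.553603886584934
red [284.52 214.91] tool -3.839133112162287 -23.983466940430535
green [309.92 179.52] tool 24.402031035237833 -3.86050148361022
20.5 [619.74  44.76 158.41] [-3.14 -0.    0.04] [-2.95  0.49 14.21] [0.39 1.29 0.04]
[0.42610358 1.34520546 0.0489729 ]
[0.35937893 1.29339334 0.01787481]
[0.42014538 1.35384193 0.08360692]
[ 0.39245728  1.29562664 -0.04223825]
```

View pics/w13c.png

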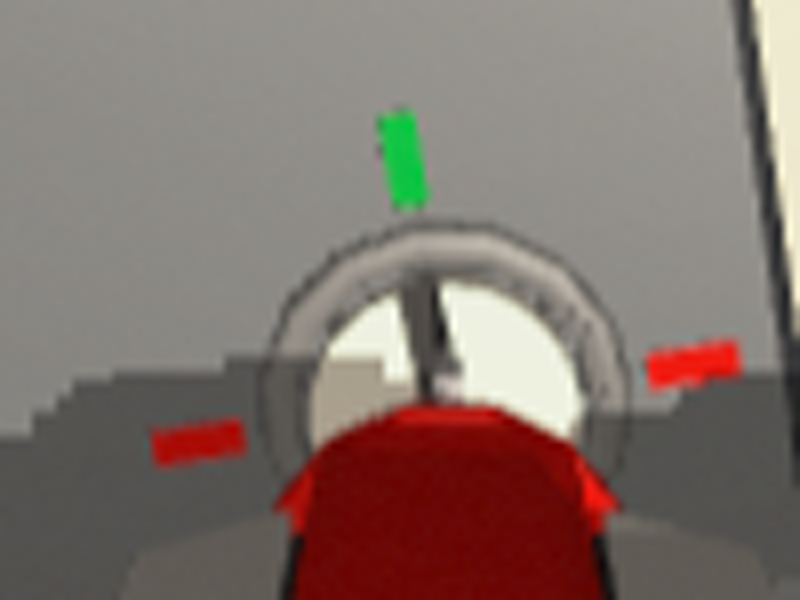

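The slot is now just past the green line, near the stop, and no torque spike appeared. I'll back off inside the blade's play to unload it, then lift straight out.

```bash

python3 -m handwheel '{"offset":[[0,0,0],[0,0,0],[0,0,-0.002],[0,0,-0.005],[0,0,-0.009],[0,0,-0.014],[0,0,-0.022],[0,0,-0.022]],"rot":[[0,0,-0.05],[0,0,-0.1],[0,0,-0.1],[0,0,-0.1],[0,0,-0.1],[0,0,-0.1],[0,0,-0.1],[0,0,-0.1]],"fingers":[1,1,1,1,1,1,1,1]}' 40
python3 -m handwheel '{"offset":[[0,0,-0.01],[0,0,-0.025],[0,0,-0.045],[-0.01,0,-0.05],[-0.03,0,-0.05],[-0.05,0,-0.05],[-0.05,0,-0.05],[-0.05,0,-0.05]],"rot":[[0,0,0],[0,0,0],[0,0,0],[0,0,0],[0,0,0],[0,0,0],[0,0,0],[0,0,0]],"fingers":[1,1,1,1,1,1,1,1]}' 40
python3 - <<'E'
from h import *
np.set_printoptions(precision=2,suppress=True,linewidth=160)
c=grab('wrist','pics/w14.png');crop(c,230,60,430,210,4,'pics/w14c.png')
P=cloud(c);v,u=np.mgrid[0:400,0:640];p=c['pixels'].astype(int)
m=(abs(P[...,0]-620)<11)&(abs(P[...,1]-44.3)<11);z=P[...,2][m];print(np.percentile(z,[5,25,50,75,95]))
m=(abs(P[...,0]-620)<35)&(abs(P[...,1]-44.3)<35)&(np.hypot(P[...,0]-620,P[...,1]-44.3)>21);print('hatch',np.median(P[...,2][m]))
s=ctrl.state();print(s['t'],s['tool_pos'],s['tool_rot'],s['force'],s['joint_pos'])
E
```

```text
t: 21.75
tool_pos: [620.3, 44.0, 179.5]
tool_rot: [3.141, -0.001, 0.14]
force: [-0.2, -0.6, -1.1]
width: 0.211
t: 22.75
tool_pos: [570.9, 37.5, 229.0]
tool_rot: [-3.141, -0.001, 0.14]
force: [0.4, -0.2, -1.2]
width: 0.212
[ 99.48 103.8  105.45 106.04 106.74]
hatch 351.3475124057296
22.8 [571.02  37.41 228.88] [ 3.14 -0.    0.14] [ 0.15  0.64 -0.96] [-0.43  0.53  0.48  1.72 -0.29  0.96 -1.26]
```

View pics/w14c.png

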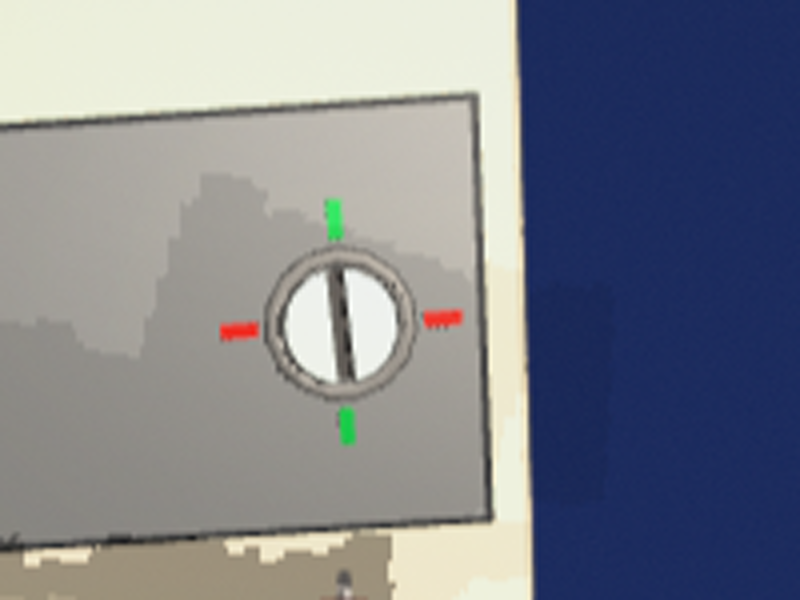

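The slot lies at the green marks and the head reads about 105 to 106 mm. With the usual +1.5 mm depth bias that matches the seated height of 104.5; unseated would be 101. Carrying the driver back now.

```bash

python3 - <<'E'
from h import *
c=grab('wrist');P=cloud(c);z=c['z_map']>0
d=np.hypot(P[...,0]-620,P[...,1]-44.3)
print('hatch',np.median(P[...,2][z&(d>21)&(d<30)]),'head',np.median(P[...,2][z&(d<11)&(P[...,2]>90)&(P[...,2]<120)]))
E
python3 -m handwheel '{"offset":[[-0.015,0.028,0],[-0.038,0.072,0],[-0.061,0.116,0],[-0.084,0.16,0],[-0.107,0.204,0],[-0.13,0.245,0],[-0.15,0.283,0],[-0.1585,0.299,0]],"rot":[[0,0,-0.17],[0,0,-0.35],[0,0,-0.53],[0,0,-0.71],[0,0,-0.89],[0,0,-1.07],[0,0,-1.25],[0,0,-1.42]],"fingers":[1,1,1,1,1,1,1,1]}' 40
python3 -m handwheel '{"offset":[[0,0,0],[0,0,0],[0,0,0],[0,0,0],[0,0,0],[0,0,0],[0,0,0],[0,0,0]],"rot":[[0,0,-0.037],[0,0,-0.037],[0,0,-0.037],[0,0,-0.037],[0,0,-0.037],[0,0,-0.037],[0,0,-0.037],[0,0,-0.037]],"fingers":[1,1,1,1,1,1,1,1]}' 40
python3 - <<'E'
from h import *
c=grab('wrist','pics/w15.png');c=grab('side');crop(c,330,60,430,160,6,'pics/s15c.png');c=grab('scene');crop(c,110,110,230,220,6,'pics/c15c.png')
print(ctrl.state()['tool_pos'],ctrl.state()['joint_pos'])
E
```

```text
hatch 348.7322442623442 head 105.34754137743238
t: 23.85
tool_pos: [453.9, -284.5, 228.7]
tool_rot: [-3.141, 0.001, 1.561]
force: [-0.6, 1.1, -0.7]
width: 0.208
t: 24.85
tool_pos: [455.0, -281.0, 228.8]
tool_rot: [3.142, -0.0, 1.597]
force: [0.1, 0.3, -0.2]
width: 0.215
[ 454.92550247 -281.00057193  228.76659451] [ 0.41899819  0.43723097  0.11803764  1.812975   -0.06399523  0.89508391
  0.59192583]
```

View pics/w15.png

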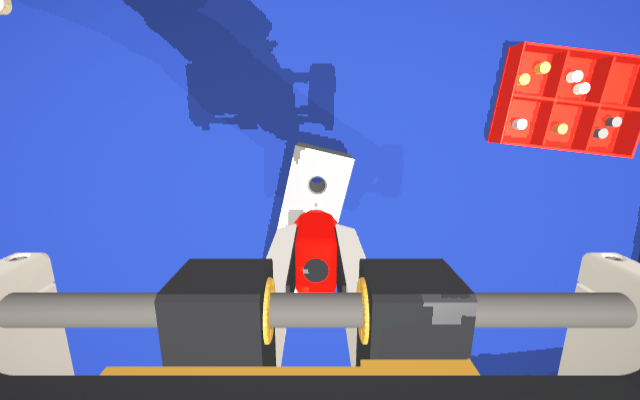

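View pics/s15c.png

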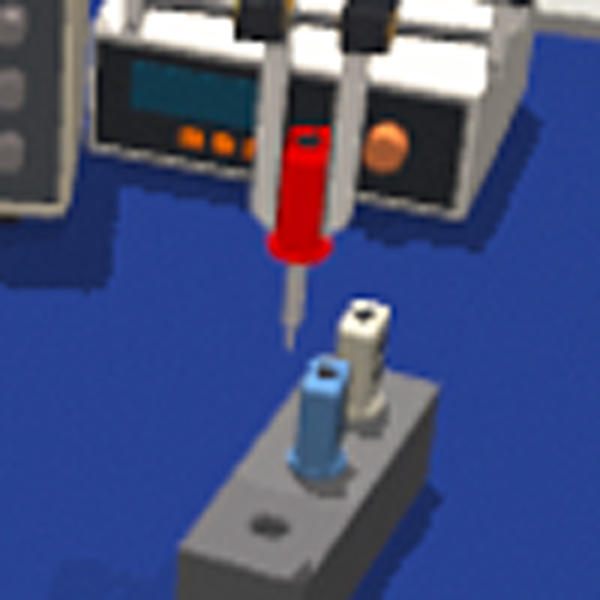

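View pics/c15c.png

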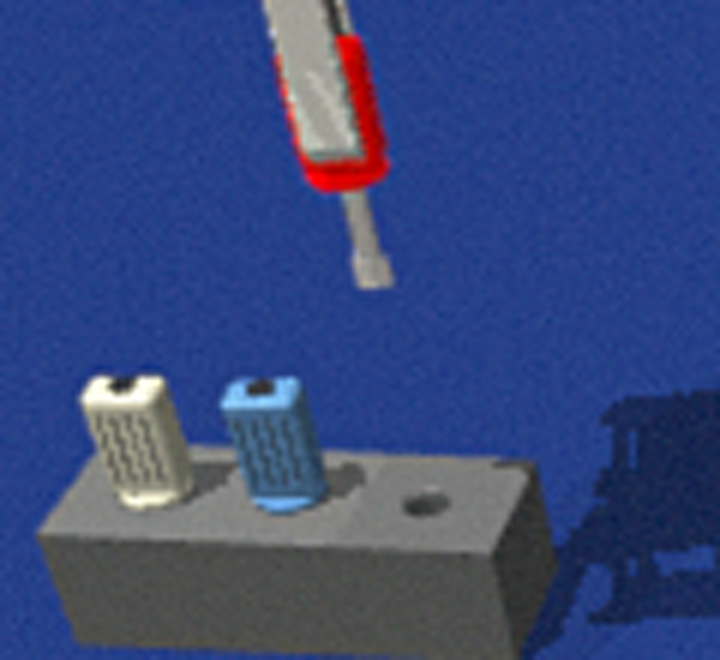

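The view matches the one just after lifting, and the hole is where it was. I'll lower the driver into it.

```bash

python3 -m handwheel '{"offset":[[0,0.0006,0.02],[0,0.0006,0.045],[0,0.0006,0.07],[0,0.0006,0.09],[0,0.0006,0.1],[0,0.0006,0.108],[0,0.0006,0.115],[0,0.0006,0.115]],"rot":[[0,0,0],[0,0,0],[0,0,0],[0,0,0],[0,0,0],[0,0,0],[0,0,0],[0,0,0]],"fingers":[1,1,1,1,1,1,1,1]}' 40
python3 - <<'E'
from h import *
c=grab('side');crop(c,330,90,430,190,6,'pics/s16c.png');c=grab('scene');crop(c,110,130,230,240,6,'pics/c16c.png')
E
```

```text
t: 26.0
tool_pos: [455.5, -280.9, 113.6]
tool_rot: [-3.141, -0.0, 1.597]
force: [-0.6, 1.1, 0.1]
width: 0.211
```

View pics/s16c.png

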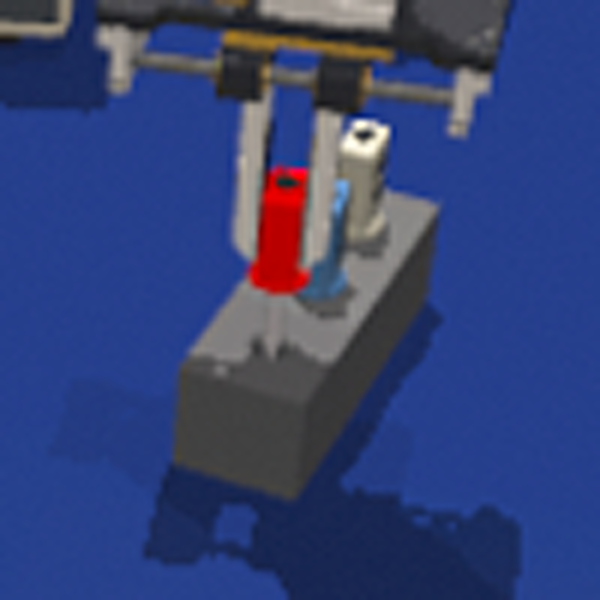

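View pics/c16c.png

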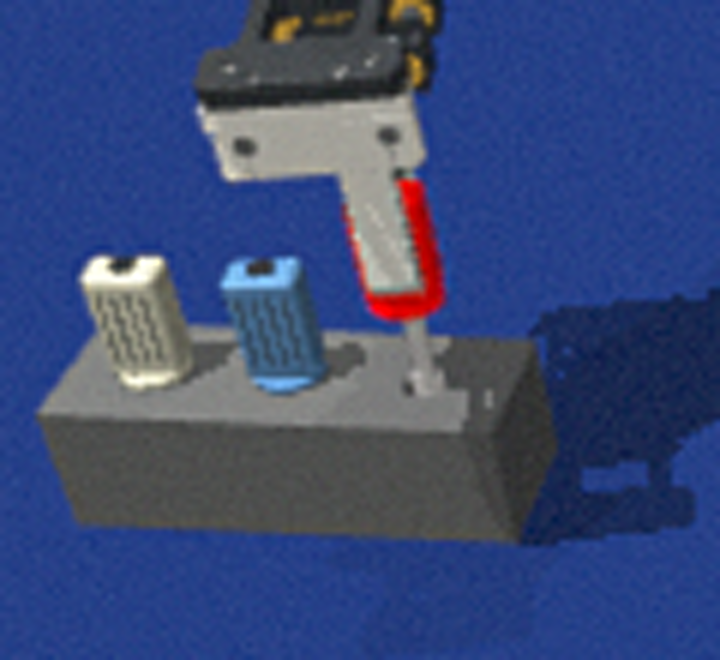

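The blade end is inside the hole with no contact force. I'll lower the rest of the way, in two force-checked steps.

```bash

python3 -m handwheel '{"offset":[[0,0,0.006],[0,0,0.012],[0,0,0.018],[0,0,0.024],[0,0,0.03],[0,0,0.034],[0,0,0.037],[0,0,0.037]],"rot":[[0,0,0],[0,0,0],[0,0,0],[0,0,0],[0,0,0],[0,0,0],[0,0,0],[0,0,0]],"fingers":[1,1,1,1,1,1,1,1]}' 40
python3 - <<'E'
from h import *
c=grab('side');crop(c,330,90,430,190,6,'pics/s17c.png')
print(ctrl.state()['force'])
E
```

```text
t: 27.1
tool_pos: [455.5, -280.9, 76.6]
tool_rot: [-3.141, -0.0, 1.597]
force: [-0.5, 0.2, -1.3]
width: 0.212
[ 0.6490212  -0.32932301 -0.55467943]
```

View pics/s17c.png

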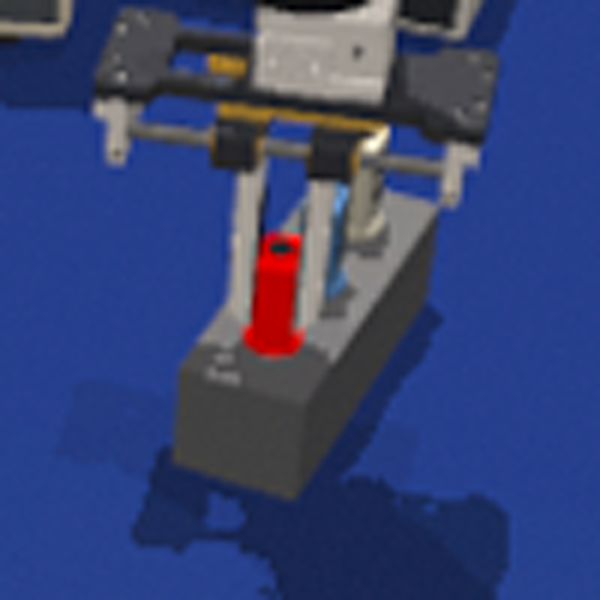

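```bash

python3 -m handwheel '{"offset":[[0,0,0.001],[0,0,0.002],[0,0,0.003],[0,0,0.0035],[0,0,0.0035],[0,0,0.0035],[0,0,0.0035],[0,0,0.0035]],"rot":[[0,0,0],[0,0,0],[0,0,0],[0,0,0],[0,0,0],[0,0,0],[0,0,0],[0,0,0]],"fingers":[1,1,1,1,1,1,1,1]}' 40
python3 -c "
from rig import ctrl;ctrl.read_camera('side');print(ctrl.state()['force'])"
```

```text
t: 28.15
tool_pos: [455.6, -280.9, 73.3]
tool_rot: [3.142, 0.0, 1.597]
force: [-0.4, 0.8, -0.6]
width: 0.209
[ 0.48846693  0.26204973 -0.9773632 ]
```

```bash

python3 -m handwheel '{"offset":[[0,0,0.0005],[0,0,0.001],[0,0,0.0015],[0,0,0.002],[0,0,0.002],[0,0,0.002],[0,0,0.002],[0,0,0.002]],"rot":[[0,0,0],[0,0,0],[0,0,0],[0,0,0],[0,0,0],[0,0,0],[0,0,0],[0,0,0]],"fingers":[1,1,1,1,1,1,1,1]}' 40
python3 -c "
from rig import ctrl;ctrl.read_camera('side');print(ctrl.state()['force'])"
```

```text
t: 29.2
tool_pos: [455.6, -281.0, 72.9]
tool_rot: [3.141, 0.0, 1.597]
force: [-3.0, 2.4, 14.9]
width: 0.207
[-2.54080693  1.25647323 15.88022414]
```

The collar has landed: 15 N, with the TCP at 72.9, the same height as at the grasp. I'll ease off and open.

```bash

python3 -m handwheel '{"offset":[[0,0,-0.0014],[0,0,-0.0014],[0,0,-0.0014],[0,0,-0.0014],[0,0,-0.0014],[0,0,-0.0014],[0,0,-0.0014],[0,0,-0.0014]],"rot":[[0,0,0],[0,0,0],[0,0,0],[0,0,0],[0,0,0],[0,0,0],[0,0,0],[0,0,0]],"fingers":[1,1,0.7,0.6,0.5,0.4,0.4,0.4]}' 10
python3 -m handwheel '{"offset":[[0,0,0],[0,0,-0.005],[0,0,-0.02],[0,0,-0.05],[0,0,-0.08],[0,0,-0.11],[0,0,-0.14],[0,0,-0.14]],"rot":[[0,0,0],[0,0,0],[0,0,0],[0,0,0],[0,0,0],[0,0,0],[0,0,0],[0,0,0]],"fingers":[0.3,0.3,0.3,0.3,0.3,0.3,0.3,0.3]}' 10
python3 -m handwheel '{"offset":[[0.02,0,0],[0.04,0,0],[0.06,0,0],[0.07,0,0],[0.07,0,0],[0.07,0,0],[0.07,0,0],[0.07,0,0]],"rot":[[0,0,0],[0,0,0],[0,0,0],[0,0,0],[0,0,0],[0,0,0],[0,0,0],[0,0,0]],"fingers":[0.3,0.3,0.3,0.3,0.3,0.3,0.3,0.3]}' 10
python3 - <<'E'
from h import *
np.set_printoptions(precision=1,suppress=True)
w=grab('wrist','pics/w18.png');P=cloud(w);p=w['pixels'].astype(int)
red=(p[...,0]-p[...,1:].max(2)>60)&(abs(P[...,0]-450)<60)&(P[...,1]<-200)
for lo,hi in((110,120),(72,106)):
    m=red&(P[...,2]>lo)&(P[...,2]<hi);q=P[m]
    if m.sum()>4:print(m.sum(),np.median(q,0),cv2.minAreaRect(q[:,:2].astype(np.float32)))
c=grab('side','pics/s18.png');crop(c,330,90,430,190,6,'pics/s18c.png');crop(c,240,170,330,260,6,'pics/s18f.png')
c=grab('scene','pics/c18.png');P=cloud(c)
for n,b in(('stand',(100,130,220,240)),('fast',(280,160,400,240))): crop(c,*b,6,f'pics/c18{n}.png')
E
```

```text
t: 30.25
tool_pos: [455.5, -280.9, 72.7]
tool_rot: [-3.142, -0.0, 1.597]
force: [0.3, 0.6, -0.0]
width: 0.6
t: 31.25
tool_pos: [457.1, -281.9, 215.8]
tool_rot: [3.136, 0.003, 1.597]
force: [0.5, -0.7, -0.5]
width: 0.7
t: 32.25
tool_pos: [453.7, -211.5, 212.6]
tool_rot: [3.142, 0.0, 1.596]
force: [0.2, 0.3, -0.1]
width: 0.701
509 [ 455.5 -276.4  114.7] ((455.8121337890625, -280.1394348144531), (19.21940040588379, 29.17154884338379), 1.1240037679672241)
245 [ 455.4 -266.1   90.6] ((455.132568359375, -268.44580078125), (20.472000122070312, 6.588350772857666), 3.6254563331604004)
```

View pics/s18.png

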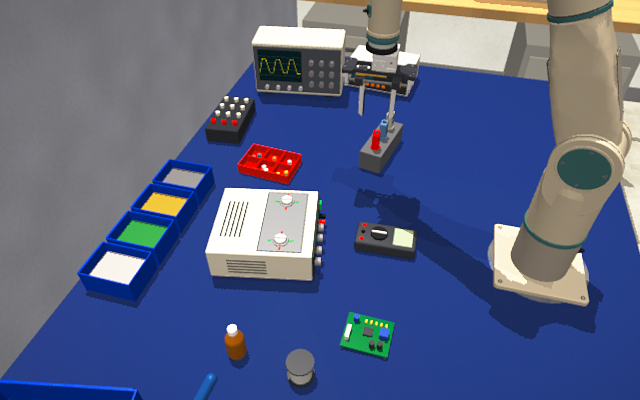

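View pics/c18stand.png

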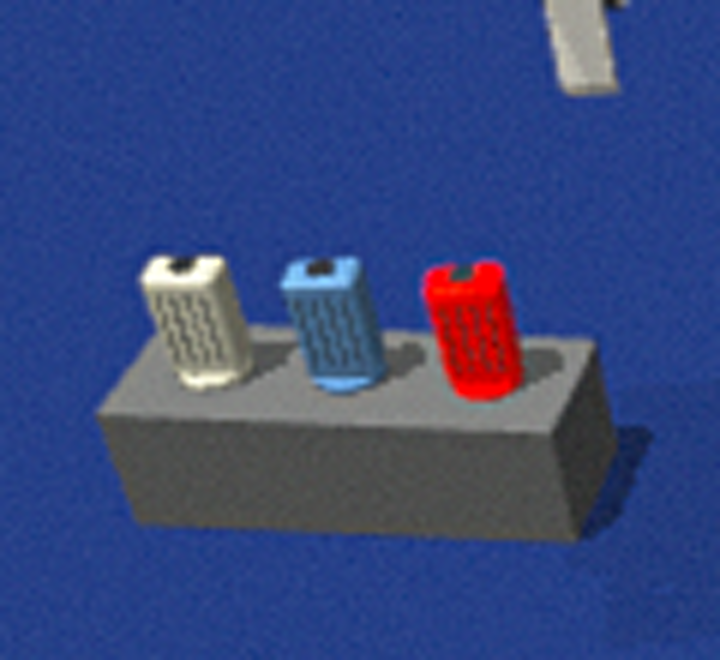

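View pics/c18fast.png

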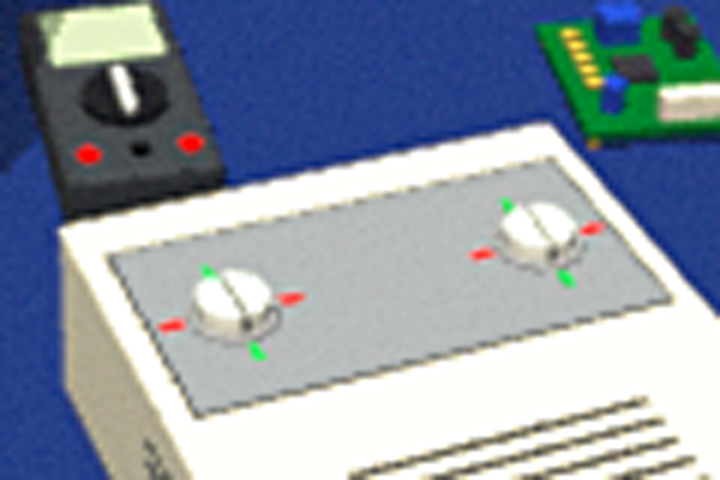

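View pics/w18.png

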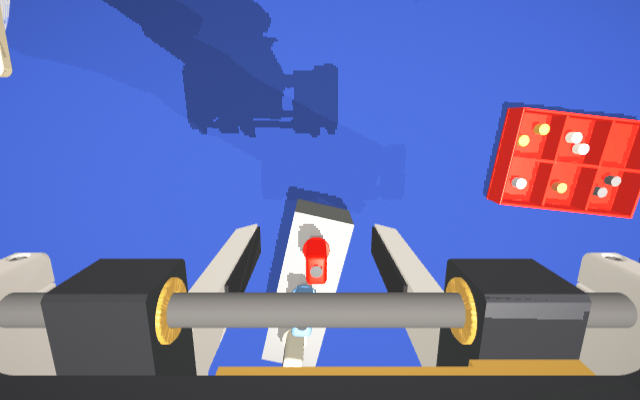

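View pics/s18f.png

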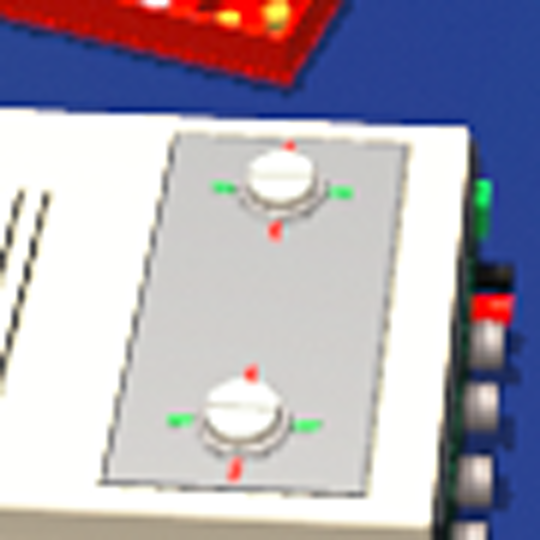

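Both fasteners now look the same, with slots at the green marks and equal heights. The red driver stands upright in its hole with its top at about 114 mm, and the gripper is clear. Handing in.

```bash
python3 -c "
from rig import ctrl
s=ctrl.state();print(s['t'],s['qd'].round(3),s['force']);print(ctrl.hand_in())"
```

```text
32.4 [-0.001 -0.001 -0.001 -0.    -0.001 -0.001  0.001] [ 0.19889707 -0.26627707  0.39278719]
the job is handed in; nothing more can be done
None
```

I closed the open fastener with the red driver, put the driver back in its hole and handed the job in at 32.4 s. No verdict comes back, so the results below are my own checks.

**Fastener:** I pressed it to its hard stop at about 12–15 N, then turned the tool 1.73 rad clockwise, which is about 1.6 rad at the fastener after the blade's play. I saw no torque spike at the stop. Afterwards its slot lay at the green marks and its head read 105.3 mm, against 104.5 mm when seated and 101 mm when not. Both fasteners looked the same in the scene and side views.

**Driver:** It stands upright in its own hole and is let go. Its top read 114.7 mm (114 expected) at (455.8, -280.1), the same place as at the start. The other tools and the bench things look unmoved, and the arm is clear and still.

**Checks that failed or disagreed:**
- One wrist picture, apparently taken before the arm had settled, put the slot about 1.7 mm off sideways and 2.6 mm off along its length. I caught and corrected this before the blade touched anything.
- Two attempts to read the hatch height as a reference gave nonsense (about 350 mm). The seated height therefore rests on the direct reading and the match with the other fastener.
- A steady side force of 3–4 N acted on the driver while it was pressed in and turned.
- Seating the driver's collar in the stand briefly reached about 15 N.

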